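Fetch the green paint from the carousel

ROBOT

A 6-joint arm with a two-finger parallel gripper is mounted at the origin on the work surface. World frame = base frame: x ahead of the robot, y to its left, z up, the work surface at z = 0. Lengths are in m, angles in rad, forces in N, time in s.
With the tool pointing down it reaches from about 0.225 to 0.875 m from the base axis. Payload 3.4 kg.
Tool frame: the origin (TCP) lies between the finger pads; the fingertips stand 11 mm ahead of it and the grasp point (between the pads) lies 8 mm behind it; z points along the fingers, y is the direction in which the jaws open and shut (so a half turn about z gives the same grasp; the last joint's range is limited). The gripper opens to 85 mm and grips with 20 to 120 N. Pads are 22 mm wide; open, the fingers measure 114 mm over their backs; the gripper's body (76 mm by 85 mm) begins 54 mm behind the grasp point. The pads swing forward as they close: fully open they stand 13 mm farther back than shut.
Start: joints at [1.214, 0.276, 1.505, -0, 1.361, -0.121], TCP at [0.134, 0.559, 0.242] pointing down, gripper open.
Joint ranges: [-2.89, 2.89], [-0.75, 2.08], [0.22, 2.7], [-1.18, 4.32], [0.11, 2.71], [-2.7, 2.7]. Speed limits (rad/s): [2.57, 2.57, 3.14, 3.14, 3.14, 3.14].

INTERFACE

Orientations are given as a unit quaternion [w, x, y, z].
In Python, from rig import manip gives the robot as it stands. The module is installed in compiled form; this text tells all that it offers.
- The arm moves only by the tool move_arm, never from a script. Its argument "series" is a list that holds one entry, the list of rows, each a list of 7 numbers: the shift along the world's x, y, z in m, then the turn, a rotation vector about the world's x, y, z in rad, then the finger opening in m, from 0 to 0.0854. A call has 1 to 20 rows; each row shifts and turns the commanded pose from where the row before left it; what a row does not reach is not made up. A row lasts 1/12 s, in which the tool goes at most 41.7 mm and 7.16 degrees, less where a joint would pass 70% of its speed; a pose out of reach is approached as far as the arm can. A call with a gripper value outside its range is refused whole. The fingers move at their own pace and stop on an object; "newtons" is the grip in N (left out, the last holds). Time passes only in rows, so rows that do not move let the fingers close. It gives the time, the measured TCP pose, the force and the opening at its end, in the units of the state.
- manip.get_state(): the state, without advancing time (a new reading comes with each control period).
- manip.get_image(name): name is "scene" or "top" or "wrist"; returns a dict with "color" (480x640x3 uint8, red, green, blue), "fx", "fy", "cx", "cy" (pixels), "k1" (the pictures are not rectified: a ray, as slopes to the right and down, at radius r is drawn at 1 + k1 r^2 times it, then the intrinsics apply), "R" (3x3) and "t" (3): a world point X has camera coordinates R X + t; the wrist camera has in their place "tool_from_camera" (4x4, takes a point from camera to tool coordinates, whose origin is the TCP and whose axes are the flange's). Camera axes: x right, y down, z forward; pixel columns grow to the right and rows downward; lengths in m; the calibration is good to about 2 mm. A picture is of the moment at which its call begins: read the wrist's pose just before it. There is no depth.
- manip.sign_off(): hands the job in, once; it reports no verdict.
The state is a dict: "clock": time; "qpos": joint angles; "qd": joint speeds; "effort": joint torques, N m; "position": TCP position; "ee_rot": TCP orientation; "contact_force": force on the tool from outside, world axes, zero at the start; "moment": the same for the moment, N m; "width": finger opening in m.
Only numpy, scipy, OpenCV 4.12 (cv2) and the standard library are available. Lean on these libraries where they do the work, as an engineer would, in place of code of your own. Each camera call takes 0.05 s, during which the arm holds its last target.

TASK

Turn the paint carousel steadily until the green bottle is at the middle of the open front, then lift the green bottle out from under the clear guard and stand it gently upright, wholly on the round cork mat. Do not knock the guard, leave the other bottles in their pockets and leave the cup, the tin and the crayon box where they are.

Things in the scene. Friction and masses are not known exactly. Their poses are not given: they have to be found in the camera images.
- guard: Fixed stand of the carousel: a plywood base board 440 x 440 x 15 mm and four 14 mm posts at x = -30 and +190 mm, y = -208 and +208 mm, which carry a clear roof. Origin on the table top, on the carousel's upright axis; its -x axis points to the open front (towards the robot), z up.
- roof_edge (a point): Middle of the lower front edge of the clear plastic roof (orange edge strips), 247 mm above the table. The roof reaches 325 mm back from here, 220 mm to each side, 12 mm up. The space in front of it is open. A vertical gripper would strike the roof: come in under this edge with the tool tilted about 35 degrees, its upper end leaning outwards to the front.
- carousel: The turning part; origin on the table top on the upright turning axis (same as the guard's origin), z up; its own -x axis points to the green pocket, so the green pocket is at the middle of the open front when this -x axis lies along the guard's -x. Turns both ways without stops; about 1.6 N at a peg; stays where left. Disc radius 170 mm, top 35 mm above the table. Five pockets 72 degrees apart, counter-clockwise from above: green, red, yellow, blue, orange.
- peg_top (a point): Top centre of one of the five upright blue pegs for turning the carousel by hand, the one between green and red. Each peg is 16 mm in diameter, its axis 157 mm from the carousel's axis, its top 156 mm above the table and 121 mm above the disc; one stands midway (36 degrees) between each two neighbouring pockets.
- green_mid (a point): The green paint bottle to be fetched, about 0.13 to 0.25 kg; this point is on its axis half-way up, 55 mm from its foot and 55 mm from its top; z axis along the bottle towards its cap. Body 42 mm diameter, straight up to 80 mm from the foot, then a shoulder, and a white cap of 24 mm diameter from 88 to 110 mm. In its pocket it leans outwards from the carousel's axis by 35 degrees from upright.
- pocket_green (a point): Where the middle of the green bottle (point green_mid) is when it sits in its pocket. It turns with the carousel, about 117 mm from the carousel's axis. Pocket: square grey sleeve, 54 mm outside, 46 mm inside, walls 4 mm, leaning outwards 35 degrees, holding the lowest 41 mm of the bottle; lift the bottle out along its own axis.
- mat_top (a point): Centre of the upper face of the round cork mat, 100 mm diameter, 6 mm thick, fixed to the table, its upper face 6 mm above the table.
- cup_mid (a point): Bystander: middle of a blue open plastic cup, 72 mm diameter, 85 mm high, standing on the table.
- tin_mid (a point): Bystander: middle of a yellow tin with a red lid, 93 mm diameter, 62 mm high.
- crayons_mid (a point): Bystander: middle of a flat cardboard crayon box 120 x 75 x 25 mm.
- red_mid (a point): Middle of the red paint bottle (same shape as the green one), which stays in its pocket.
- pocket_red (a point): Where the middle of the red bottle is when it sits in its pocket; turns with the carousel.
- yellow_mid (a point): Middle of the yellow paint bottle (same shape as the green one), which stays in its pocket.
- pocket_yellow (a point): Where the middle of the yellow bottle is when it sits in its pocket; turns with the carousel.
- blue_mid (a point): Middle of the blue paint bottle (same shape as the green one), which stays in its pocket.
- pocket_blue (a point): Where the middle of the blue bottle is when it sits in its pocket; turns with the carousel.
- orange_mid (a point): Middle of the orange paint bottle (same shape as the green one), which stays in its pocket.
- pocket_orange (a point): Where the middle of the orange bottle is when it sits in its pocket; turns with the carousel.
- green: The green bottle itself, origin at the centre of its foot, z towards its cap.
- mat: The cork mat itself, origin at the centre of its underside, on the table.
There are look-alikes about, which are no part of the job. Several things look just like the mat: the one meant starts farthest to the robot's right.

How it is judged:
On the way, in this order (a step that is already met when the one before it is completed fails the run):
1. the green bottle, still in its pocket, has been brought to the open front (within about 20 degrees of its middle) and the carousel is at rest (x of pocket_green in the frame of guard below -0.108 m and distance between green_mid and pocket_green below 0.012 m and angular speed of carousel below 0.1 rad/s), for 0.2 s.
2. the green bottle is lifted out of its pocket (distance between green_mid and pocket_green above 0.07 m), for 0.1 s.
At the end, for the whole second after the job is handed in: The green bottle stands upright (within about 3 degrees), at rest on the cork mat, its axis within 30 mm of the mat's centre (foot wholly on the mat); the other four bottles are within 12 mm of their places in their pockets; cup, tin and crayon box are within 30 mm of where they started (horizontal distance between green_mid and mat_top below 0.03 m and angle between green_mid's own z axis and vertical below 0.06 rad and z of green_mid in the frame of mat_top between 0.051 and 0.058 m and linear speed of green below 0.02 m/s and angular speed of green below 0.2 rad/s and distance between red_mid and pocket_red below 0.012 m and distance between yellow_mid and pocket_yellow below 0.012 m and distance between blue_mid and pocket_blue below 0.012 m and distance between orange_mid and pocket_orange below 0.012 m and distance of each of cup_mid, tin_mid, crayons_mid from where it was at the start of the episode below 0.03 m); the robot touches nothing.
It fails at once if the guard is knocked (more than 15 N from the arm or fingers) (contact force between any of the arm, the fingers and guard above 15 N).
It fails at once if the carousel is flung round (faster than 4 rad/s) (angular speed of carousel above 4 rad/s).
It fails at once if the green bottle is banged down on the mat (more than 30 N) (contact force between green and mat above 30 N).
It fails at once if another bottle leaves its pocket (distance between red_mid and pocket_red above 0.04 m or distance between yellow_mid and pocket_yellow above 0.04 m or distance between blue_mid and pocket_blue above 0.04 m or distance between orange_mid and pocket_orange above 0.04 m).
It fails at once if a bystander is disturbed (moved more than 30 mm) (distance of any of cup_mid, tin_mid, crayons_mid from where it was at the start of the episode above 0.03 m).
It also fails if it takes over 72 s, if anything falls off the work surface, if the arm or the gripper's body presses on something with over 40 N, if the wrist force passes 120 N, or if a joint passes its speed limit or range.

## Working session

There is one attempt and no reset: what is moved stays moved. The work goes in short steps, Python scripts to look and compute and a tool call to move; the robot and the scene stay as the last step left them, time stands still between calls to the robot, and variables do not carry over. Pictures are saved under pics/ and viewed, and the job is handed in when it is done.

Besides the shell and the picture viewer there is one more tool, called after ">>>" in YAML: its name, and indented under it one key for each argument. move_arm: Moves the arm, as the interface text tells. Its arguments: {"type":"object","properties":{"series":{"type":"array"},"newtons":{"type":"number"}},"required":["series"]}

```bash
mkdir -p pics
python3 - <<'E'
from rig import manip
import cv2,json
s=manip.get_state();print(s)
for n in("scene","top","wrist"):
    im=manip.get_image(n);cv2.imwrite(f"pics/{n}0.png",im["color"][:,:,::-1])
    print(n,{k:(v.tolist() if hasattr(v,'tolist') else v) for k,v in im.items() if k!="color"})
E
```

```text
{'clock': 0.0, 'qpos': array([ 1.21399280e+00,  2.76593635e-01,  1.50616074e+00,  2.25511668e-05,
        1.36071842e+00, -1.21001227e-01]), 'qd': array([-0.00083004,  0.00070269,  0.00027208,  0.00068597, -0.00072265,
        0.00077438]), 'effort': array([-3.08517365e-04, -4.16777050e+01, -2.45797223e+01, -1.36876946e-05,
        1.12489332e-02,  6.88169266e-06]), 'position': array([0.1341458 , 0.55859011, 0.24142949]), 'ee_rot': array([-2.33166532e-04,  1.17630482e-01,  9.93056990e-01, -9.10759325e-04]), 'contact_force': array([-0.08715094,  0.21389721,  0.29721134]), 'moment': array([-0.00192422, -0.00921697, -0.03971163]), 'width': 0.08544962423761851}
scene {'fx': 509.6569433336331, 'fy': 509.6569433336331, 'cx': 311.1651704458123, 'cy': 236.8272668809104, 'k1': 0.0004619025274186941, 'R': [[-0.6757572149060334, -0.7370639472576558, 0.009429960519768873], [-0.6973240274299426, 0.6350713035905388, -0.33230052681977257], [0.23893804065348315, -0.2311302165636877, -0.9431264155562059]], 't': [0.4364935734865326, 0.4216786522629338, 1.1354275058902676]}
top {'fx': 513.1088073168153, 'fy': 513.1088073168153, 'cx': 313.5296454026393, 'cy': 238.48761135358424, 'k1': -0.08874463954831632, 'R': [[0.018394436479759343, -0.9998303474004085, -0.0009597519318852098], [-0.9908984931386507, -0.018102070584839387, -0.13338849776533548], [0.13334849456271905, 0.0034046229923669403, -0.9910633620208834]], 't': [0.0704531281538766, 0.5887747102069972, 1.090633517352384]}
wrist {'fx': 372.29783289040836, 'fy': 372.29783289040836, 'cx': 313.34140400879795, 'cy': 243.87472172102767, 'k1': -0.06654452233980847, 'tool_from_camera': [[0.00010202395190243046, -0.9537096236458137, -0.30072901981097894, 0.07669901074341377], [0.9999999934274119, 8.157022967541507e-05, 8.056967100446562e-05, -0.0005575026425047591], [-5.230953539490796e-05, -0.3007290260544474, 0.9537096256995912, -0.13180748526924926], [0.0, 0.0, 0.0, 1.0]]}
```

View pics/top0.png

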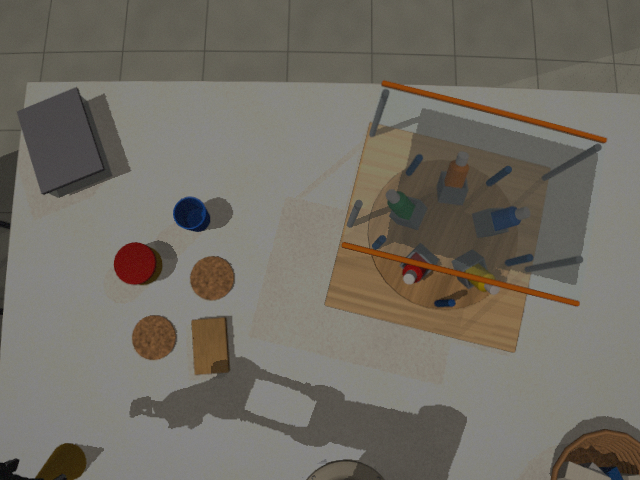

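View pics/scene0.png

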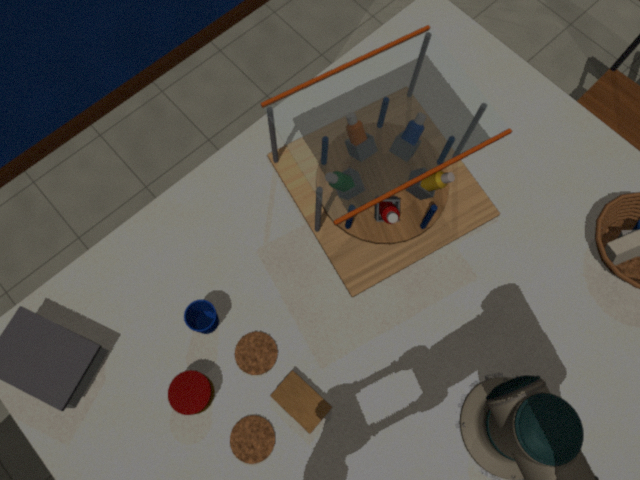

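The top view (right = robot's right) shows the stand with its front edge strip running from (345,245) to (577,302). The green bottle is at (402,205), red at (414,268), yellow at (482,280), blue at (515,217) and orange at (458,170). Two things could be the mat: cork discs at (212,278) and (154,337). The one farthest to the right is (212,278). Enlarging next.

Run:
```python
import cv2
t=cv2.imread("pics/top0.png");s=cv2.imread("pics/scene0.png")
def crop(im,x0,y0,w,h,k,n):
    cv2.imwrite(n,cv2.resize(im[y0:y0+h,x0:x0+w],None,fx=k,fy=k,interpolation=cv2.INTER_CUBIC))
crop(t,320,75,290,290*3//4+70,2.0,"pics/t1.png")
crop(s,255,20,265,290*3//4+60,2.0,"pics/s1.png")
crop(t,100,185,150,200,3,"pics/t2.png")
```

```text
(no output)
```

View pics/t1.png

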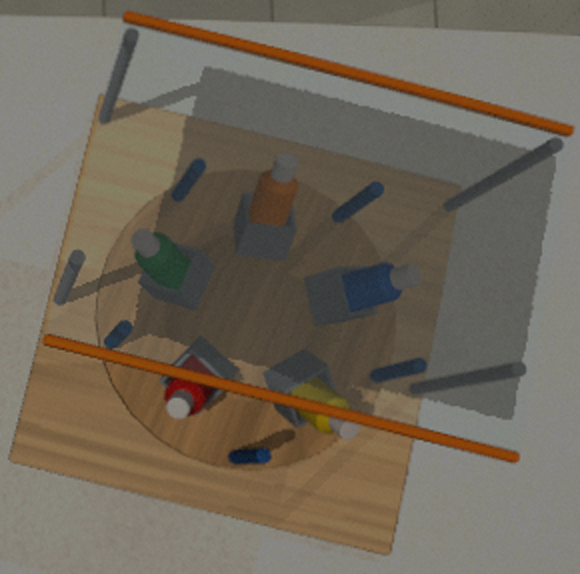

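View pics/s1.png

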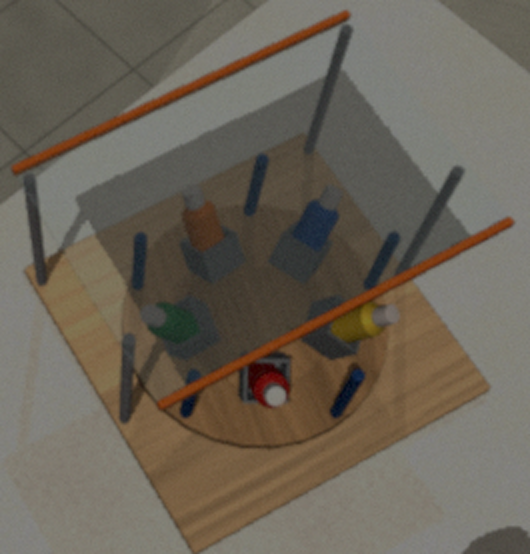

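View pics/t2.png

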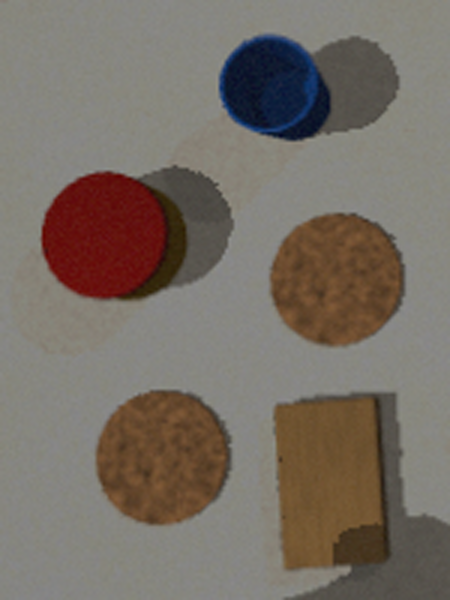

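```bash
cat > h.py <<'E'
import numpy as np,cv2
from scipy.optimize import least_squares
from rig import manip
C={}
for n in("top","scene"):
    im=manip.get_image(n); C[n]={k:im[k] for k in im if k!="color"}
def proj(c,X):
    p=np.atleast_2d(X)@np.array(c["R"]).T+np.array(c["t"]); s=p[:,:2]/p[:,2:]; r2=(s**2).sum(1,keepdims=True)
    s=s*(1+c["k1"]*r2); return s*c["fx"]+[c["cx"],c["cy"]]
def ray(c,uv):
    d=(np.array(uv,float)-[c["cx"],c["cy"]])/c["fx"]; s=d.copy()
    for _ in range(20): s=d/(1+c["k1"]*(s@s))
    R=np.array(c["R"]); return -R.T@np.array(c["t"]), R.T@np.r_[s,1]
def atz(c,uv,z):
    o,d=ray(c,uv); return o+d*(z-o[2])/d[2]
T=lambda u,v:(320+u/2,75+v/2)
S=lambda u,v:(255+u/2,20+v/2)
E
cat > fit.py <<'E'
from h import *
obs=[]
h=.22
for n,f,pts in(("top",T,[(10,460),(390,553),(100,97),(460,187)]),("scene",S,[(192,552),(490,388),(25,270),(305,133)])):
    for (a,b),p in zip([(-h,h),(-h,-h),(h,h),(h,-h)],pts): obs.append((n,f(*p),np.array([a,b,.015])))
strip=[("top",T(46,340),1),("top",T(516,457),-1),("scene",S(163,403),1),("scene",S(511,222),-1)]
def g(q,P):
    c,s=np.cos(q[2]),np.sin(q[2]); return np.array([q[0]+c*P[0]-s*P[1],q[1]+s*P[0]+c*P[1],P[2]])
def res(q):
    r=[]
    for n,p,P in obs: r+=list((proj(C[n],g(q,P))[0]-p))
    for n,p,sg in strip: r+=list((proj(C[n],g(q,[q[3],sg*.22,.253]))[0]-p))
    return r
a=least_squares(res,[.6,-.2,-.2,-.1]);q=a.x
print("guard",q[:2],np.degrees(q[2]),"roof x",q[3]);print(np.round(a.fun.reshape(-1,2),1).tolist())
# pegs (carousel angle): -x axis of carousel to green pocket; peg gr-red at +36 ccw; 
tops=[("top",T(126,325),0),("top",T(265,455),1),("top",T(421,367),2),("top",T(376,188),3),("top",T(198,164),4),
 ("scene",S(195,376),0),("scene",S(357,374),1),("scene",S(393,239),2),("scene",S(261,160),3),("scene",S(140,238),4)]
def rp(w):
    r=[]
    for n,p,i in tops:
        th=w[0]+np.radians(36+72*i)
        r+=list(proj(C[n],np.array([q[0]-.157*np.cos(th),q[1]-.157*np.sin(th),.156]))[0]-p)
    return r
b=min((least_squares(rp,[t]) for t in np.arange(-3,3,.5)),key=lambda b:b.cost)
print("carousel yaw",np.degrees(b.x[0]),"need turn ccw",np.degrees(q[2]-b.x[0]));print(np.round(b.fun.reshape(-1,2),1).tolist())
for u in[(100+337/3,185+279/3),(100+163/3,185+457/3)]: print("mat",atz(C["top"],u,.006))
for u in[(257,353),(252,439)]: print("mat sc",atz(C["scene"],u,.006))
for nm,u,z in(("cup",(100+270/3,185+84/3),.085),("tin",(100+105/3,185+234/3),.062),("cray",(100+331/3,185+481/3),.025)): print(nm,atz(C["top"],u,z))
E
python3 fit.py
```

```text
guard [ 0.60495431 -0.20945016] -13.1557076682017 roof x -0.10881084443723879
[[-0.8, 0.8], [0.9, 2.0], [-0.1, -2.2], [1.7, -1.1], [1.5, 1.3], [1.7, -0.2], [-1.0, -1.2], [-0.5, -1.2], [-0.9, -0.7], [0.9, 0.3], [-2.3, 2.1], [0.4, -0.5]]
carousel yaw -114.19139980628064 need turn ccw 101.03569213807894
[[-0.3, 1.7], [-0.3, 0.8], [-0.0, -0.6], [0.8, 0.3], [0.7, 0.6], [-0.1, -0.3], [1.3, 0.6], [1.0, -0.9], [1.1, -0.8], [0.6, -0.4]]
mat [0.49785639 0.30779628 0.006     ]
mat [0.36219728 0.4334808  0.006     ]
mat sc [0.49646198 0.3068887  0.006     ]
mat sc [0.36322875 0.43502489 0.006     ]
cup [0.63144186 0.34631983 0.085     ]
tin [0.5236362  0.46738198 0.062     ]
cray [0.34951471 0.30255922 0.025     ]
```

The fit puts the guard axis at (0.605,-0.209) with yaw -13.2°. Green needs about 101° counter-clockwise. Both cameras agree on the mat at (0.497,0.307). I'll turn the carousel in two peg strokes with the fingers closed. First, the move to the front.

>>> move_arm:
  series:
    - [[0.0095,-0.0325,0,0,0,0,0.0],[0.0095,-0.0325,0,0,0,0,0.0],[0.0095,-0.0325,0,0,0,0,0.0],[0.0095,-0.0325,0,0,0,0,0.0],[0.0095,-0.0325,0,0,0,0,0.0],[0.0095,-0.0325,0,0,0,0,0.0],[0.0095,-0.0325,0,0,0,0,0.0],[0.0095,-0.0325,0,0,0,0,0.0],[0.0095,-0.0325,0,0,0,0,0.0],[0.0095,-0.0325,0,0,0,0,0.0],[0.0095,-0.0325,0,0,0,0,0.0],[0.0095,-0.0325,0,0,0,0,0.0],[0.0095,-0.0325,0,0,0,0,0.0],[0.0095,-0.0325,0,0,0,0,0.0],[0.0095,-0.0325,0,0,0,0,0.0],[0.0095,-0.0325,0,0,0,0,0.0],[0.0095,-0.0325,0,0,0,0,0.0],[0.0095,-0.0325,0,0,0,0,0.0],[0.0095,-0.0325,0,0,0,0,0.0],[0.0095,-0.0325,0,0,0,0,0.0]]
  newtons: 40

```text
clock: 1.92
position: [0.3242, -0.0927, 0.2425]
ee_rot: [0.0, 0.118, 0.993, 0.0]
contact_force: [0.3, 0.5, -0.2]
width: 0.0
```

>>> move_arm:
  series:
    - [[0.005,-0.006,-0.0006,-0.02,-0.085,0,0],[0.005,-0.006,-0.0006,-0.02,-0.085,0,0],[0.005,-0.006,-0.0006,-0.02,-0.085,0,0],[0.005,-0.006,-0.0006,-0.02,-0.085,0,0],[0.005,-0.006,-0.0006,-0.02,-0.085,0,0],[0.005,-0.006,-0.0006,-0.02,-0.085,0,0],[0.005,-0.006,-0.0006,-0.02,-0.085,0,0],[0.005,-0.006,-0.0006,0,0,0.0873,0],[0.005,-0.006,-0.0006,0,0,0.0873,0],[0.005,-0.006,-0.0006,0,0,0.0873,0],[0.005,-0.006,-0.0006,0,0,0.0873,0],[0.005,-0.006,-0.0006,0,0,0.0873,0],[0.002,-0.001,0,0,0,0,0],[0,0,0,0,0,0,0]]

```text
clock: 3.08
position: [0.4261, -0.1191, 0.2626]
ee_rot: [0.264, -0.069, 0.962, 0.007]
contact_force: [-0.9, 1.2, 0.8]
width: 0.0
```

Run:
```python
from rig import manip
import cv2
from scipy.spatial.transform import Rotation as Ro
import numpy as np
s=manip.get_state();print(s["position"],s["qpos"].round(2),s["clock"]);w,x,y,z=s["ee_rot"];print(Ro.from_quat([x,y,z,w]).as_matrix().round(3))
im=manip.get_image("top")["color"]
im=im[75:365,250:640]
cv2.imwrite("pics/a1.png",cv2.resize(im[:,:,::-1],None,fx=2,fy=2))
```

```text
[ 0.42611196 -0.11912985  0.26263797] [-0.75 -0.17  2.06  0.5   0.94 -2.7 ] 3.0833
[[-0.851 -0.136  0.507]
 [-0.128  0.99   0.05 ]
 [-0.509 -0.022 -0.861]]
```

View pics/a1.png

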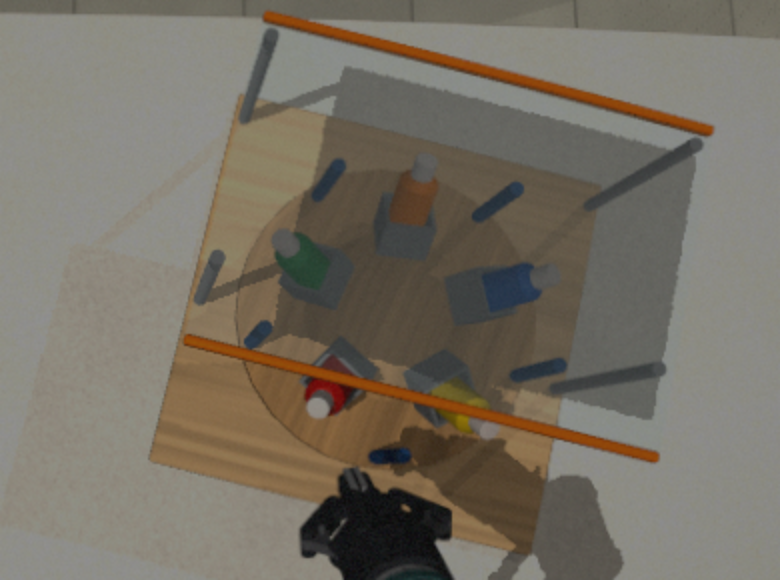

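The last joint reached its -2.7 limit, so the 25° yaw isn't available. I'll go back to yaw 0 (square to the guard) and work out the correction.

```bash
cat > go.py <<'E'
import sys,numpy as np
from rig import manip
from scipy.spatial.transform import Rotation as Ro
G=np.array([.605,-.2095]);psi=np.radians(-13.16)
def gw(x,y,z): c,s=np.cos(psi),np.sin(psi); return np.array([G[0]+c*x-s*y,G[1]+s*x+c*y,z])
def Rt(yaw,tilt):
    # tool rotation: yaw deg rel guard, tilt deg
    base=np.array([[-1,0,0],[0,1,0],[0,0,-1.]])
    return (Ro.from_euler('z',np.degrees(psi)+yaw,degrees=True)*Ro.from_euler('y',-tilt,degrees=True)).as_matrix()@base
def cur():
    s=manip.get_state();w,x,y,z=s["ee_rot"];return s["position"],Ro.from_quat([x,y,z,w]).as_matrix(),s
def to(P,R):
    p,r,s=cur();print("from",p.round(4),"to",np.round(P,4),"d",(P-p).round(4),"rot",Ro.from_matrix(R@r.T).as_rotvec().round(4),"q",s["qpos"].round(2),"t",s["clock"])
E
python3 - <<'E'
from go import *
R=Rt(0,35); to(gw(-.161,.021,.137)-.1*R[:,2],R)
E
```

```text
from [ 0.425  -0.1185  0.2619] to [ 0.3972 -0.1393  0.2189] d [-0.0278 -0.0208 -0.0429] rot [ 0.0173 -0.0793 -0.3648] q [-0.76 -0.17  2.07  0.5   0.94 -2.7 ] t 3.1333
```

>>> move_arm:
  series:
    - [[0,0,0,0.003,-0.013,-0.061,0],[0,0,0,0.003,-0.013,-0.061,0],[-0.006,-0.004,-0.005,0.003,-0.013,-0.061,0],[-0.006,-0.004,-0.01,0.003,-0.013,-0.061,0],[-0.008,-0.006,-0.013,0.003,-0.013,-0.061,0],[-0.008,-0.006,-0.015,0.003,-0.013,-0.061,0],[0,0,0,0,0,0,0]]

```text
clock: 3.72
position: [0.3929, -0.1358, 0.2147]
ee_rot: [0.295, 0.112, 0.948, -0.033]
contact_force: [-0.5, 0.2, -1.4]
width: 0.0
```

Run:
```python
from go import *
R=Rt(0,35); to(gw(-.161,.021,.137)-.1*R[:,2],R)
```

```text
from [ 0.3929 -0.1358  0.2147] to [ 0.3972 -0.1393  0.2189] d [ 0.0043 -0.0035  0.0042] rot [-0.0056 -0.007   0.0033] q [-0.75 -0.23  2.27  0.51  0.63 -2.43] t 3.7167
```

>>> move_arm:
  series:
    - [[0.0075,-0.002,-0.0097,0,0,0,0],[0.0075,-0.002,-0.0097,0,0,0,0],[0.0075,-0.002,-0.0097,0,0,0,0],[0.0075,-0.002,-0.0097,0,0,0,0],[0.0075,-0.002,-0.0097,0,0,0,0],[0.0075,-0.002,-0.0097,0,0,0,0],[0.0075,-0.002,-0.0097,0,0,0,0],[0.0075,-0.002,-0.0097,0,0,0,0],[0,0,0,0,0,0,0]]

```text
clock: 4.47
position: [0.4578, -0.1549, 0.1409]
ee_rot: [0.298, 0.11, 0.948, -0.034]
contact_force: [-0.3, 0.3, 0.1]
width: -0.0001
```

Run:
```python
from go import *
import cv2
R=Rt(0,35); to(gw(-.161,.021,.137),R)
# stroke 1: finger centre at r .157, lag 27mm behind peg
for d in (7,15,23,31,39,43):
    th=np.radians(180+d); n=np.array([-np.sin(th),np.cos(th)]); p=.157*np.array([np.cos(th),np.sin(th)])-.023*n
    print(d,gw(*p,.137).round(4))
for c,b in(("top",(75,365,250,640)),("scene",(20,300,200,560))):
    im=manip.get_image(c)["color"][b[0]:b[1],b[2]:b[3]]
    cv2.imwrite(f"pics/b_{c}.png",cv2.resize(im[:,:,::-1],None,fx=2,fy=2))
```

```text
from [ 0.4578 -0.1549  0.1409] to [ 0.453  -0.1524  0.137 ] d [-0.0048  0.0025 -0.0039] rot [-0.0019 -0.0018  0.0014] q [-0.64  0.02  2.32  0.79  0.33 -2.68] t 4.4667
7 [ 0.4514 -0.1698  0.137 ]
15 [ 0.4473 -0.1916  0.137 ]
23 [ 0.4464 -0.2137  0.137 ]
31 [ 0.4485 -0.2357  0.137 ]
39 [ 0.4537 -0.2572  0.137 ]
43 [ 0.4574 -0.2677  0.137 ]
```

View pics/b_top.png

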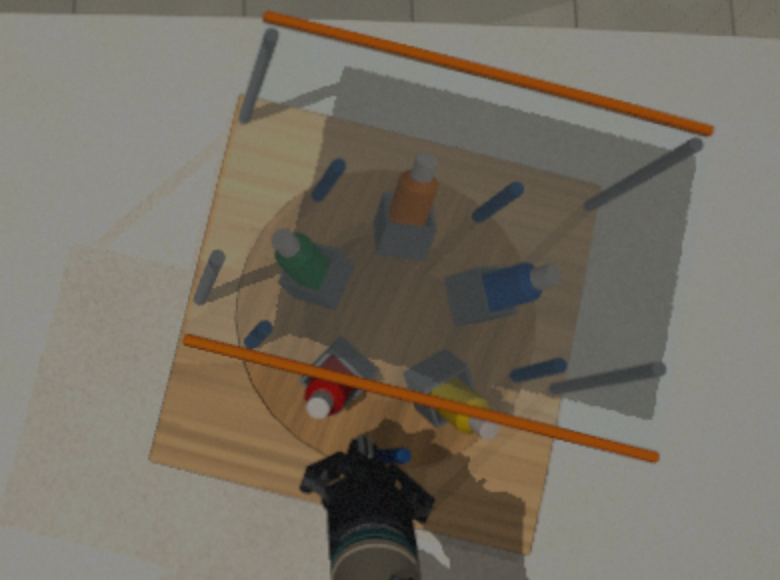

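View pics/b_scene.png

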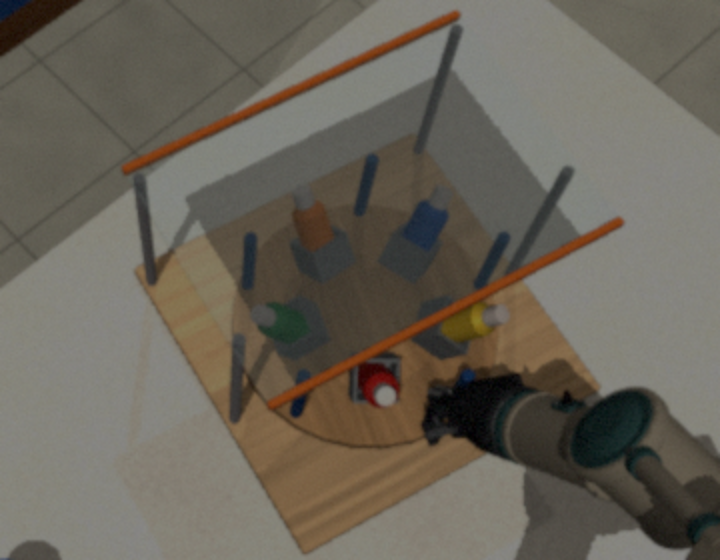

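Run:
```python
from go import *
to(gw(-.161,.021,.137),Rt(-8,20))
```

```text
from [ 0.4574 -0.1548  0.142 ] to [ 0.453  -0.1524  0.137 ] d [-0.0044  0.0024 -0.005 ] rot [ 0.0767  0.2497 -0.1376] q [-0.64  0.02  2.32  0.79  0.33 -2.67] t 4.5667
```

>>> move_arm:
  series:
    - [[-0.001,0.0006,-0.001,0.019,0.062,-0.034,0],[-0.001,0.0006,-0.001,0.019,0.062,-0.034,0],[-0.001,0.0006,-0.001,0.019,0.062,-0.034,0],[-0.001,0.0006,-0.002,0.019,0.062,-0.034,0],[0,0,0,0,0,0,0]]

```text
clock: 4.98
position: [0.4583, -0.151, 0.1401]
ee_rot: [0.21, 0.158, 0.964, -0.029]
contact_force: [1.5, -0.2, 0.5]
width: 0.0001
```

Run:
```python
from go import *
to(gw(-.161,.021,.137),Rt(-8,20))
```

```text
from [ 0.4583 -0.151   0.1401] to [ 0.453  -0.1524  0.137 ] d [-0.0052 -0.0014 -0.0031] rot [ 0.0158  0.0774 -0.0467] q [-0.54  0.05  2.17  0.2   0.51 -1.94] t 4.9833
```

>>> move_arm:
  series:
    - [[-0.0035,-0.009,-0.0015,0.008,0.038,-0.023,0],[-0.0035,-0.01,-0.0015,0.008,0.038,-0.023,0],[-0.002,-0.011,0,0,0,0,0],[-0.002,-0.011,0,0,0,0,0],[-0.0005,-0.011,0,0,0,0,0],[-0.0005,-0.011,0,0,0,0,0],[0.001,-0.011,0,0,0,0,0],[0.001,-0.011,0,0,0,0,0],[0.002,-0.008,0,0,0,0,0],[0.002,-0.008,0,0,0,0,0],[0,0,0,0,0,0,0]]

```text
clock: 5.9
position: [0.4506, -0.2522, 0.1351]
ee_rot: [0.171, 0.181, 0.968, -0.031]
contact_force: [-0.3, -0.7, 0.9]
width: -0.0
```

```bash
cat > look.py <<'E'
from go import *
import cv2,sys
p,r,s=cur();print(p.round(4),s["qpos"].round(2),s["clock"],s["contact_force"].round(1))
for c,b in(("top",(75,365,250,640)),):
    im=manip.get_image(c)["color"][b[0]:b[1],b[2]:b[3]]
    cv2.imwrite(f"pics/{sys.argv[1]}.png",cv2.resize(im[:,:,::-1],None,fx=2,fy=2))
E
python3 look.py c1
```

```text
[ 0.4506 -0.2522  0.1351] [-0.73  0.13  2.06  0.21  0.63 -2.08] 5.9 [-0.3 -0.7  0.9]
```

View pics/c1.png

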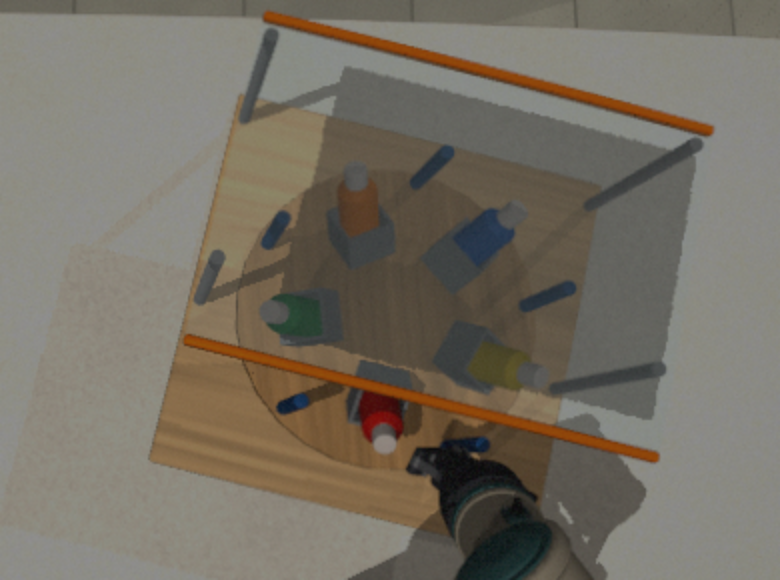

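The peg stroke worked. The pushed peg's top is now at full-picture (491,297), and the next peg (green-red) is at (401,276).

```bash
cat >> h.py <<'E'
def gang(uv,z,c="top"):
    P=atz(C[c],uv,z)[:2]-[.605,-.2095]; a=np.radians(13.16)
    v=np.array([np.cos(a)*P[0]-np.sin(a)*P[1],np.sin(a)*P[0]+np.cos(a)*P[1]]); return np.degrees(np.arctan2(v[1],v[0]))%360,np.hypot(*v)
E
python3 - <<'E'
from h import *
from go import gw
for u in((483,444),(303,402),(284,218),(447,154),(570,289)): print(gang((250+u[0]/2,75+u[1]/2),.156))
for d in range(-42,44,6):
    th=np.radians(180+d); n=np.array([-np.sin(th),np.cos(th)]); p=.157*np.array([np.cos(th),np.sin(th)])
    print(d,(gw(*(p-.023*n),.137)).round(4),(gw(*(p-.045*n),.137)).round(4))
E
```

```text
(np.float64(216.50027825124977), np.float64(0.155717407028835))
(np.float64(144.97825050546982), np.float64(0.15644419737373902))
(np.float64(72.48901572485921), np.float64(0.1567530808958243))
(np.float64(0.804245208320609), np.float64(0.15445204897030654))
(np.float64(288.12033526598066), np.float64(0.15624609027251254))
-42 [ 0.5342 -0.0675  0.137 ] [ 0.5522 -0.0549  0.137 ]
-36 [ 0.5197 -0.0757  0.137 ] [ 0.5364 -0.0613  0.137 ]
-30 [ 0.5062 -0.0853  0.137 ] [ 0.5213 -0.0693  0.137 ]
-24 [ 0.4938 -0.0963  0.137 ] [ 0.5071 -0.0788  0.137 ]
-18 [ 0.4826 -0.1086  0.137 ] [ 0.4939 -0.0898  0.137 ]
-12 [ 0.4727 -0.1219  0.137 ] [ 0.482 -0.102  0.137]
-6 [ 0.4642 -0.1362  0.137 ] [ 0.4715 -0.1155  0.137 ]
0 [ 0.4574 -0.1514  0.137 ] [ 0.4624 -0.1299  0.137 ]
6 [ 0.4521 -0.1671  0.137 ] [ 0.4548 -0.1453  0.137 ]
12 [ 0.4485 -0.1833  0.137 ] [ 0.4489 -0.1613  0.137 ]
18 [ 0.4466 -0.1998  0.137 ] [ 0.4448 -0.1779  0.137 ]
24 [ 0.4465 -0.2164  0.137 ] [ 0.4423 -0.1948  0.137 ]
30 [ 0.4481 -0.233   0.137 ] [ 0.4417 -0.2119  0.137 ]
36 [ 0.4514 -0.2492  0.137 ] [ 0.4428 -0.229   0.137 ]
42 [ 0.4564 -0.2651  0.137 ] [ 0.4458 -0.2458  0.137 ]
```

>>> move_arm:
  series:
    - [[0,0,0,-0.023,-0.06,0,0],[0,0,0,-0.023,-0.06,0,0],[0,0,0,-0.023,-0.06,0,0],[0.003,-0.0065,0,0,0,0,0],[0.003,-0.0065,0,0,0,0,0],[0.0035,-0.0075,0,0,0,0,0],[0.0035,-0.0075,0,0,0,0,0],[0,0,0,0,0,0,0]]

```text
clock: 6.72
position: [0.4656, -0.2823, 0.1361]
ee_rot: [0.263, 0.177, 0.947, -0.049]
contact_force: [0.9, -0.5, -0.2]
width: -0.0002
```

```bash
python3 look.py c2
```

```text
[ 0.4656 -0.2823  0.1361] [-0.82  0.13  2.16  0.59  0.42 -2.51] 6.7167 [ 0.9 -0.5 -0.2]
```

View pics/c2.png

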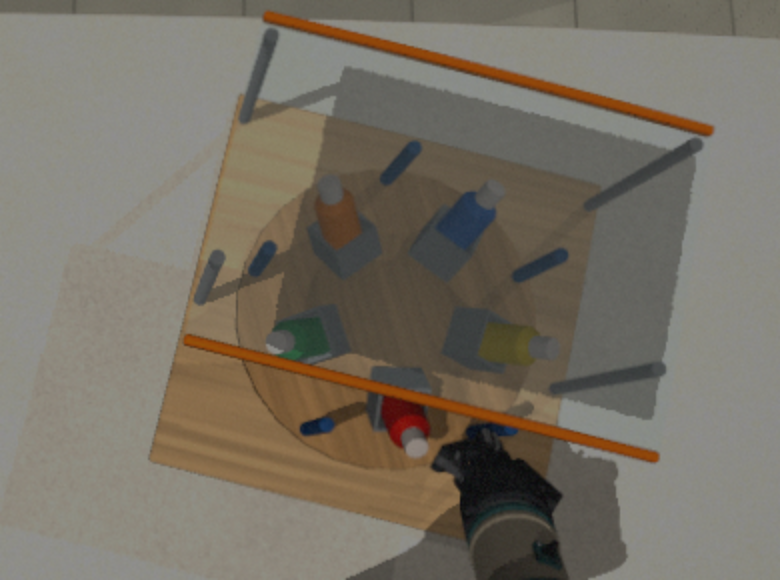

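```bash
cat > fk.py <<'E'
import numpy as np
from scipy.optimize import least_squares
from scipy.spatial.transform import Rotation as Ro
D=[([1.2139928,.2765936,1.50616,0,1.3607,-.121],[.1341,.5586,.2414]),
([-.76,-.17,2.07,.5,.94,-2.7],[.425,-.1185,.2619]),([-.75,-.23,2.27,.51,.63,-2.43],[.3929,-.1358,.2147]),
([-.64,.02,2.32,.79,.33,-2.68],[.4578,-.1549,.1409]),([-.54,.05,2.17,.2,.51,-1.94],[.4583,-.151,.1401]),
([-.73,.13,2.06,.21,.63,-2.08],[.4506,-.2522,.1351]),([-.82,.13,2.16,.59,.42,-2.51],[.4656,-.2823,.1361])]
def fk(q,w):
    h,L1,L2,L3,o,x1,x2=w
    T=lambda x,y,z:np.array([x,y,z]);R=Ro.from_euler
    r=R('z',q[0]);p=r.apply(T(0,0,h)); r=r*R('y',q[1]);p=p+r.apply(T(x1,o,L1)); r=r*R('y',q[2]);p=p+r.apply(T(x2,0,L2))
    r=r*R('z',q[3])*R('y',q[4])*R('z',q[5]); return p+r.apply(T(0,0,L3)),r
f=lambda w:np.concatenate([fk(q,w)[0]-p for q,p in D])
A=least_squares(f,[.3,.4,.4,.25,.07,0,0],loss='soft_l1',f_scale=.005);W=A.x
def ik(P,R,q0,lo=np.array([-2.89,-.75,.22,-1.18,.11,-2.7]),hi=np.array([2.89,2.08,2.7,4.32,2.71,2.7])):
    Rf=R@R0.T if False else R
    g=lambda q:np.r_[(fk(q,W)[0]-P)*5,(Ro.from_matrix(Rf).inv()*fk(q,W)[1]).as_rotvec()]
    b=least_squares(g,np.clip(q0,lo+.01,hi-.01),bounds=(lo,hi));return b.x,b.cost
if __name__=="__main__":
    print(W.round(4),(A.fun.reshape(-1,3)*1000).round(1).tolist())
    print(fk(D[0][0],W)[1].as_matrix().round(3))
    print(fk(D[-1][0],W)[1].as_matrix().round(3), Ro.from_quat([.177,.947,-.049,.263]).as_matrix().round(3))
E
python3 fk.py
python3 - <<'E'
from h import *
for u in((328,425),(263,247)): print(gang((250+u[0]/2,75+u[1]/2),.156))
E
```

```text
[0.14   0.6244 0.42   0.3522 0.0691 0.002  0.0597] [[0.2, -0.6, -0.1], [-0.5, -1.5, -1.7], [0.6, 2.1, 0.4], [-0.6, 1.7, -1.1], [1.9, -4.5, 2.0], [0.1, -0.3, 1.0], [0.1, 1.6, -0.4]]
[[-0.234 -0.972 -0.001]
 [-0.972  0.234 -0.002]
 [ 0.002  0.    -1.   ]]
[[-0.362 -0.798  0.482]
 [-0.932  0.312 -0.184]
 [-0.003 -0.516 -0.856]] [[-0.799  0.361  0.481]
 [ 0.31   0.933 -0.186]
 [-0.516  0.    -0.857]]
(np.float64(157.10108795579515), np.float64(0.15638909498930378))
(np.float64(85.45740047332225), np.float64(0.16377212303369632))
```

```bash
cat > plan.py <<'E'
from fk import *
from go import gw,Rt
M=np.array([[0,-1,0],[1,0,0],[0,0,1.]])
def IK(P,Ra,seeds=([-.6,0,2.2,.5,.4,-2.3],[-.5,.2,2.2,0,.3,-1.9],[-.5,.2,2.2,-.5,.3,-1.5],[-.5,.2,2.2,2,.3,2],[-.5,.2,2.2,-.5,.3,1])):
    return min((ik(P,Ra@M.T,np.array(s)) for s in seeds),key=lambda b:b[1])
def show(l,P,Ra):
    q,c=IK(P,Ra);print(l,np.round(P,3),q.round(2),"cost %.1e"%c)
if __name__=="__main__":
    for d in(0,-7,-14,-20):
      for tilt in (35,30):
        R=Rt(d,tilt);a=np.radians(180+d);u=np.array([.574*np.cos(a),.574*np.sin(a)])
        ax=lambda s:gw(*( .117*np.array([np.cos(a),np.sin(a)])+s*u),.098+s*.819)
        for s in(.005,.055,.125): show((d,tilt,s),ax(s),R)
E
python3 plan.py
```

```text
(0, 35, 0.005) [ 0.488 -0.182  0.102] [-0.61  0.15  2.28  0.83  0.25 -2.7 ] cost 1.2e-03
(0, 35, 0.055) [ 0.46  -0.176  0.143] [-0.69  0.03  2.29  0.78  0.36 -2.7 ] cost 3.2e-05
(0, 35, 0.125) [ 0.421 -0.167  0.2  ] [-0.77 -0.13  2.25  0.59  0.56 -2.54] cost 2.1e-28
(0, 30, 0.005) [ 0.488 -0.182  0.102] [-0.62  0.16  2.24  0.66  0.32 -2.55] cost 8.6e-29
(0, 30, 0.055) [ 0.46  -0.176  0.143] [-0.66  0.04  2.23  0.51  0.44 -2.42] cost 3.7e-31
(0, 30, 0.125) [ 0.421 -0.167  0.2  ] [-0.72 -0.11  2.19  0.41  0.63 -2.34] cost 5.4e-31
(-7, 35, 0.005) [ 0.492 -0.168  0.102] [-0.53  0.15  2.32  0.98  0.12 -2.7 ] cost 5.5e-07
(-7, 35, 0.055) [ 0.466 -0.158  0.143] [-0.55  0.03  2.3   0.5   0.24 -2.23] cost 4.4e-30
(-7, 35, 0.125) [ 0.428 -0.144  0.2  ] [-0.58 -0.14  2.26  0.31  0.44 -2.05] cost 6.3e-31
(-7, 30, 0.005) [ 0.492 -0.168  0.102] [-0.52  0.15  2.25  0.36  0.24 -2.07] cost 6.4e-31
(-7, 30, 0.055) [ 0.466 -0.158  0.143] [-0.54  0.04  2.23  0.26  0.37 -1.97] cost 1.1e-30
(-7, 30, 0.125) [ 0.428 -0.144  0.2  ] [-0.56 -0.12  2.19  0.2   0.56 -1.92] cost 3.5e-30
(-14, 35, 0.005) [ 0.498 -
[... 365 characters left out ...]
.142  0.143] [-0.41  0.05  2.22 -0.1   0.35 -1.42] cost 3.7e-25
(-14, 30, 0.125) [ 0.437 -0.123  0.2  ] [-0.4  -0.1   2.18 -0.07  0.54 -1.44] cost 1.8e-24
(-20, 35, 0.005) [ 0.505 -0.144  0.102] [-0.31  0.18  2.28 -1.06  0.18 -0.29] cost 1.4e-21
(-20, 35, 0.055) [ 0.481 -0.128  0.143] [-0.28  0.06  2.27 -0.66  0.28 -0.69] cost 5.2e-28
(-20, 35, 0.125) [ 0.447 -0.106  0.2  ] [-0.24 -0.09  2.22 -0.44  0.47 -0.89] cost 5.3e-30
(-20, 30, 0.005) [ 0.505 -0.144  0.102] [-0.33  0.17  2.22 -0.48  0.27 -0.88] cost 3.3e-28
(-20, 30, 0.055) [ 0.481 -0.128  0.143] [-0.3   0.07  2.2  -0.36  0.39 -0.99] cost 1.6e-31
(-20, 30, 0.125) [ 0.447 -0.106  0.2  ] [-0.27 -0.08  2.16 -0.29  0.58 -1.06] cost 1.6e-30
```

Run:
```python
from plan import *
R=Rt(-9,30.8)
show("pre",np.array([.457,-.062,.222]),R)
for d in(-23,-15,-5,5,15,26):
    th=np.radians(180+d); n=np.array([-np.sin(th),np.cos(th)]); p=.157*np.array([np.cos(th),np.sin(th)])
    show(d,gw(*(p-(.045 if d==-23 else .023)*n),.137),R)
show("c",gw(*( .157*np.array([np.cos(np.radians(157)),np.sin(np.radians(157))])-.023*np.array([-np.sin(np.radians(157)),np.cos(np.radians(157))])),.137),R)
```

```text
pre [ 0.457 -0.062  0.222] [-0.22 -0.12  2.14 -0.15  0.6  -1.3 ] cost 1.3e-28
-23 [ 0.505 -0.081  0.137] [-0.24  0.09  2.21 -0.23  0.32 -1.23] cost 2.9e-30
-15 [ 0.477 -0.115  0.137] [-0.37  0.05  2.25 -0.02  0.31 -1.54] cost 1.7e-30
-5 [ 0.463 -0.139  0.137] [-0.46  0.03  2.27  0.13  0.31 -1.76] cost 1.1e-26
5 [ 0.453 -0.164  0.137] [-0.56  0.03  2.27  0.28  0.32 -1.98] cost 1.0e-27
15 [ 0.447 -0.192  0.137] [-0.64  0.04  2.26  0.4   0.34 -2.17] cost 2.7e-28
26 [ 0.447 -0.222  0.137] [-0.72  0.06  2.24  0.48  0.37 -2.32] cost 1.9e-28
c [ 0.492 -0.098  0.137] [-0.31  0.07  2.23 -0.13  0.31 -1.37] cost 1.9e-26
```

>>> move_arm:
  series:
    - [[-0.003,0.007,0.003,0,0,0,0],[-0.007,0.003,0.013,0,0,0,0],[-0.007,0.003,0.014,0,0,0,0],[-0.008,0.003,0.014,0,0,0,0],[-0.008,0.003,0.014,0,0,0,0],[-0.008,0.003,0.014,0,0,0,0],[-0.007,0.003,0.014,0,0,0,0],[0,0,0,0,0,0,0]]

```text
clock: 7.53
position: [0.4149, -0.2535, 0.2236]
ee_rot: [0.264, 0.177, 0.947, -0.049]
contact_force: [1.1, -1.3, 0.1]
width: 0.0001
```

>>> move_arm:
  series:
    - [[0.0047,0.0212,0,0,0,0,0],[0.0047,0.0212,0,0,0,0,0],[0.0047,0.0212,0,0,0,0,0],[0.0047,0.0212,0,0,0,0,0],[0.0047,0.0212,0,0,0,0,0],[0.0047,0.0212,0,0,0,0,0],[0.0047,0.0212,0,0,0,0,0],[0.0047,0.0212,0,0,0,0,0],[0.0047,0.0212,0,0,0,0,0],[0.005,-0.002,-0.008,0,0,0,0],[0.005,-0.002,-0.008,0,0,0,0]]

```text
clock: 8.45
position: [0.4677, -0.0643, 0.2042]
ee_rot: [0.262, 0.175, 0.948, -0.046]
contact_force: [1.6, -0.2, -0.6]
width: -0.0001
```

```bash
python3 look.py c3
python3 - <<'E'
from go import *
to(np.array([.505,-.081,.137]),Rt(-9,30.8))
E
```

```text
[ 0.4677 -0.0643  0.2042] [-0.24 -0.08  2.16 -0.12  0.53 -1.36] 8.45 [ 1.6 -0.2 -0.6]
from [ 0.4673 -0.0651  0.2023] to [ 0.505 -0.081  0.137] d [ 0.0377 -0.0159 -0.0653] rot [-0.0045  0.0001 -0.0212] q [-0.24 -0.08  2.16 -0.12  0.53 -1.36] t 8.5
```

View pics/c3.png

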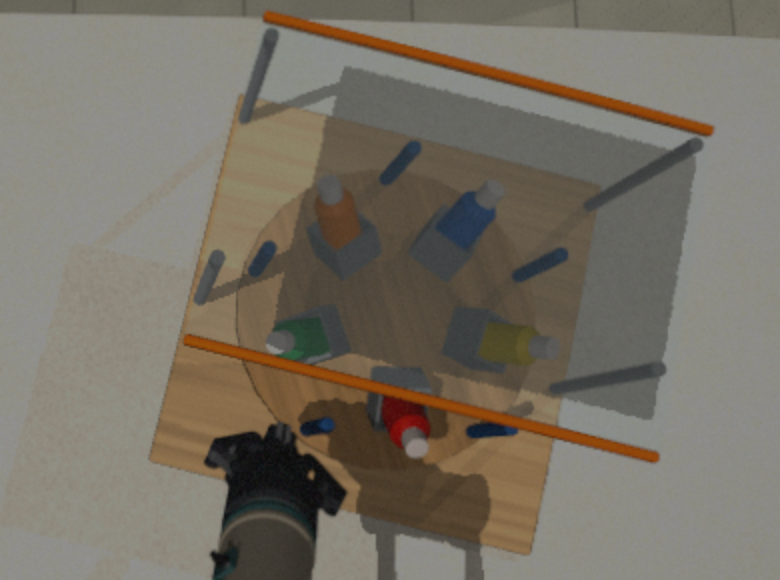

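>>> move_arm:
  series:
    - [[0.0063,-0.0027,-0.011,0,0,0,0],[0.0063,-0.0027,-0.011,0,0,0,0],[0.0063,-0.0027,-0.011,0,0,0,0],[0.0063,-0.0027,-0.011,0,0,0,0],[0.0063,-0.0027,-0.011,0,0,0,0],[0.0063,-0.0027,-0.01,0,0,0,0],[0,0,0,0,0,0,0],[-0.0065,-0.0085,0,0,0,0,0],[-0.0065,-0.0085,0,0,0,0,0],[-0.0075,-0.0085,0,0,0,0,0],[-0.0075,-0.0085,0,0,0,0,0]]

```text
clock: 9.42
position: [0.477, -0.1168, 0.14]
ee_rot: [0.262, 0.177, 0.947, -0.047]
contact_force: [2.8, 2.1, -0.2]
width: -0.0003
```

```bash
python3 look.py c4
```

```text
[ 0.477  -0.1168  0.14  ] [-0.39  0.04  2.25  0.06  0.31 -1.65] 9.4167 [ 2.8  2.1 -0.2]
```

View pics/c4.png

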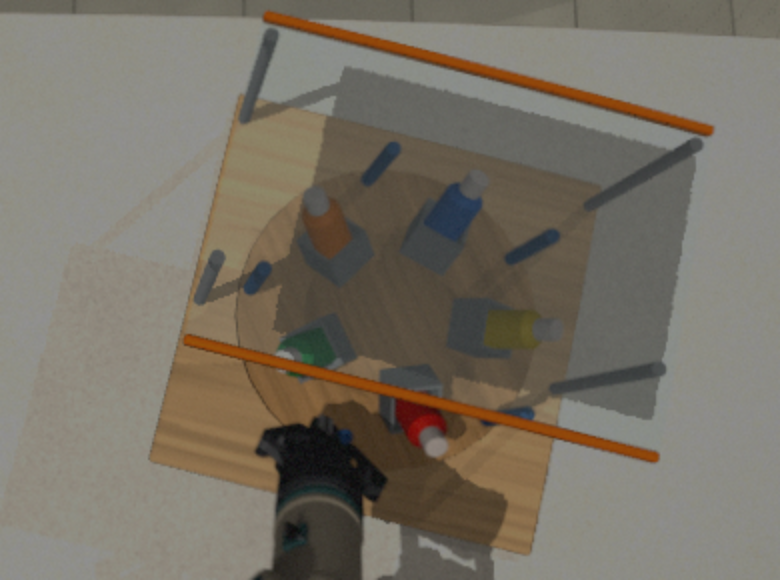

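>>> move_arm:
  series:
    - [[-0.0047,-0.0075,0,0,0,0,0],[-0.0047,-0.0075,0,0,0,0,0],[-0.0047,-0.0075,-0.001,0,0,0,0],[-0.0033,-0.0083,-0.001,0,0,0,0],[-0.0033,-0.0083,0,0,0,0,0],[-0.0033,-0.0083,0,0,0,0,0],[-0.002,-0.0093,0,0,0,0,0],[-0.002,-0.0093,0,0,0,0,0],[-0.002,-0.0093,0,0,0,0,0],[0,-0.0075,0,0,0,0,0],[0,-0.0075,0,0,0,0,0],[0,-0.0075,0,0,0,0,0],[0,-0.0075,0,0,0,0,0],[0,0,0,0,0,0,0],[0,0,0,0,0,0,0],[0,0,0,0,0,0,0]]

```text
clock: 10.8
position: [0.4471, -0.2217, 0.1376]
ee_rot: [0.262, 0.177, 0.948, -0.047]
contact_force: [0.5, 0.4, -0.1]
width: 0.0003
```

```bash
python3 look.py c5
```

```text
[ 0.4471 -0.2217  0.1376] [-0.74  0.06  2.24  0.52  0.39 -2.38] 10.8 [ 0.5  0.4 -0.1]
```

View pics/c5.png

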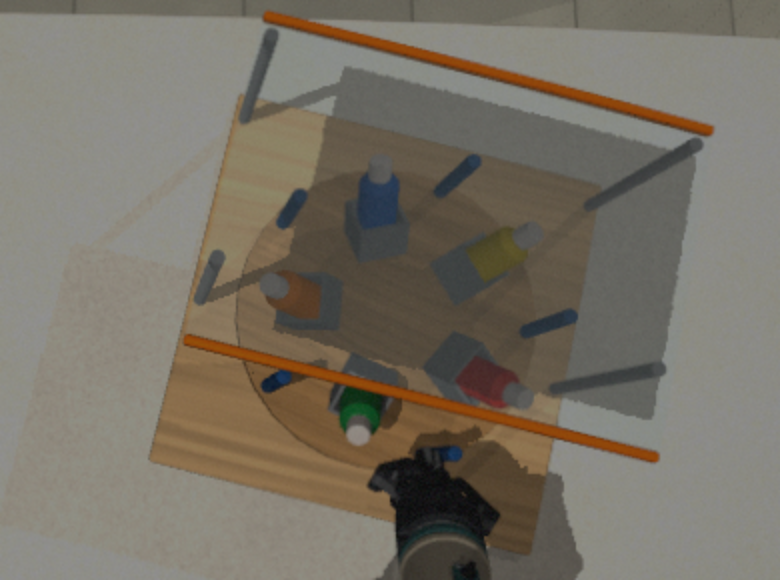

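>>> move_arm:
  series:
    - [[-0.002,0.005,0.003,0,0,0,0],[-0.007,0.003,0.013,0,0,0,0],[-0.008,0.003,0.014,0,0,0,0.02],[-0.008,0.003,0.014,0,0,0,0.04],[-0.008,0.003,0.014,0,0,0,0.06],[-0.008,0.003,0.014,0,0,0,0.07],[-0.01,0.003,0.014,0,0,0,0.07],[-0.02,0,0.01,0,0,0,0.07],[-0.02,0,0,0,0,0,0.07],[0,0,0,0,0,0,0.07]]

```text
clock: 11.68
position: [0.354, -0.1983, 0.2336]
ee_rot: [0.262, 0.178, 0.947, -0.047]
contact_force: [-0.1, 0.4, -0.1]
width: 0.0701
```

Run:
```python
from h import *
from go import cur
for u in((286,379),(454,453),(295,195),(570,318)): print(gang((250+u[0]/2,75+u[1]/2),.156))
p,r,s=cur();print(p,s["qpos"].round(2),s["width"])
for c,b in(("top",(220,340,360,520)),("scene",(130,250,340,500))):
    im=manip.get_image(c)["color"][b[0]:b[1],b[2]:b[3]]
    cv2.imwrite(f"pics/d_{c}.png",cv2.resize(im[:,:,::-1],None,fx=5,fy=5,interpolation=cv2.INTER_CUBIC))
```

```text
(np.float64(134.7534814530117), np.float64(0.15650359155014784))
(np.float64(205.21397302982678), np.float64(0.1555310634284877))
(np.float64(63.07842896650224), np.float64(0.16150144100712732))
(np.float64(277.2190185367979), np.float64(0.15525242804601608))
[ 0.35583259 -0.19913063  0.23362776] [-0.93 -0.24  2.19  0.41  0.77 -2.37] 0.07010465993806558
```

View pics/d_top.png

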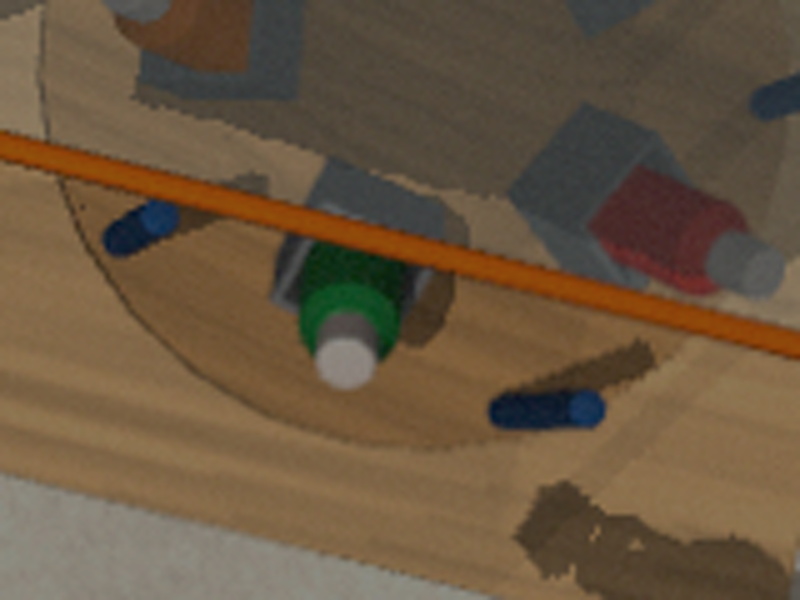

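View pics/d_scene.png

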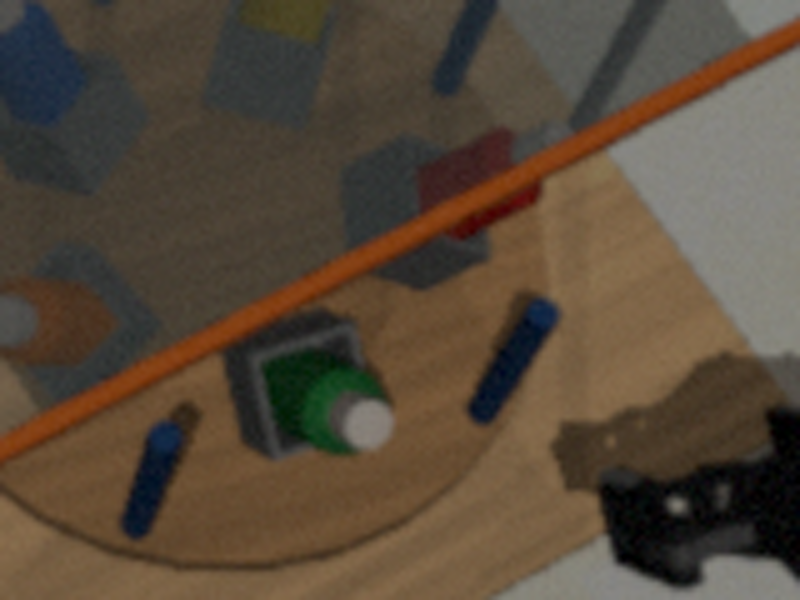

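The top crop shows the green bottle at the front, with its cap top at about full-picture (429.2,292.2); in the scene view it's at (413.4,215). I'll triangulate from those.

```bash
cat > tri.py <<'E'
from h import *
def tri(ut,us):
    b=least_squares(lambda X:np.r_[proj(C["top"],X)[0]-ut,proj(C["scene"],X)[0]-us],[.5,0,.1]);return b.x,b.fun
def toG(X):
    d=X[:2]-[.605,-.2095];a=np.radians(13.16);v=np.array([np.cos(a)*d[0]-np.sin(a)*d[1],np.sin(a)*d[0]+np.cos(a)*d[1]]);return v,np.degrees(np.arctan2(v[1],v[0]))%360,np.hypot(*v)
E
python3 - <<'E'
from tri import *
for n,a,b in(("cap",(429.2,292.2),(413.4,215)),("pegL",(392,263.8),(373,217.6)),("pegR",(477.4,301.6),(448.2,192.8))):
    X,f=tri(a,b);print(n,X.round(4),f.round(1),toG(X))
E
```

```text
cap [ 0.4705 -0.1504  0.1419] [-0.1 -0.1  0.1  0. ] (array([-0.1444081 ,  0.02693609]), np.float64(169.4341776987219), np.float64(0.14689878215886543))
pegL [ 0.525  -0.0745  0.1531] [-0.1 -0.2  0.2  0.1] (array([-0.10864338,  0.11326252]), np.float64(133.80751897284543), np.float64(0.15694515874242138))
pegR [ 0.4531 -0.2437  0.1525] [-0.1 -0.2  0.2  0.1] (array([-0.14010644, -0.06790114]), np.float64(205.85666964969968), np.float64(0.15569322501735744))
```

Run:
```python
from go import *
from plan import show
p,r,s=cur();z=r[:,2];print(z.round(4),r[:,1].round(3))
P=np.array([.4932,-.1603,.1077]);t=P+.008*z
to(t-.12*z,r);show("pre",t-.12*z,r);show("g",t,r);print(t,.12*z)
```

```text
[ 0.4797 -0.1804 -0.8587] [0.359 0.933 0.005]
from [ 0.3568 -0.199   0.2332] to [ 0.4395 -0.1401  0.2039] d [ 0.0827  0.0589 -0.0294] rot [0. 0. 0.] q [-0.93 -0.24  2.19  0.41  0.77 -2.37] t 11.9833
pre [ 0.439 -0.14   0.204] [-0.52 -0.11  2.18  0.16  0.54 -1.84] cost 3.4e-31
g [ 0.497 -0.162  0.101] [-0.49  0.16  2.25  0.34  0.21 -2.01] cost 5.6e-28
[ 0.49703739 -0.1617434   0.10083042] [ 0.05756078 -0.02165093 -0.10304365]
```

>>> move_arm:
  series:
    - [[0.0138,0.0098,-0.0049,0,0,0,0.07],[0.0138,0.0098,-0.0049,0,0,0,0.07],[0.0138,0.0098,-0.0049,0,0,0,0.07],[0.0138,0.0098,-0.0049,0,0,0,0.07],[0.0138,0.0098,-0.0049,0,0,0,0.07],[0.0138,0.0098,-0.0049,0,0,0,0.07],[0,0,0,0,0,0,0.07],[0,0,0,0,0,0,0.07]]

```text
clock: 12.65
position: [0.4397, -0.1391, 0.2032]
ee_rot: [0.261, 0.175, 0.948, -0.046]
contact_force: [-0.9, 0.9, -0.7]
width: 0.07
```

Run:
```python
from go import *
import cv2
p,r,s=cur();im=manip.get_image("wrist")
cv2.imwrite("pics/w1.png",im["color"][:,:,::-1])
t=np.array([.497,-.1617,.1008]); to(t,r)
Tc=np.array(im["tool_from_camera"])
for nm,X in(("cap",[.4695,-.150,.1445]),("capTri",[.4705,-.1504,.1419])):
    c=np.linalg.inv(Tc)@np.r_[r.T@(np.array(X)-p),1]; sl=c[:2]/c[2]; sl=sl*(1+im["k1"]*sl@sl); print(nm,sl*im["fx"]+[im["cx"],im["cy"]],c[2])
```

```text
from [ 0.4393 -0.1397  0.2035] to [ 0.497  -0.1617  0.1008] d [ 0.0577 -0.022  -0.1027] rot [0.0002 0.0005 0.0017] q [-0.52 -0.11  2.18  0.16  0.54 -1.85] t 12.7
cap [314.52323859 262.80874463] 0.21140514235460486
capTri [314.45912617 260.45891205] 0.21394007518457112
```

View pics/w1.png

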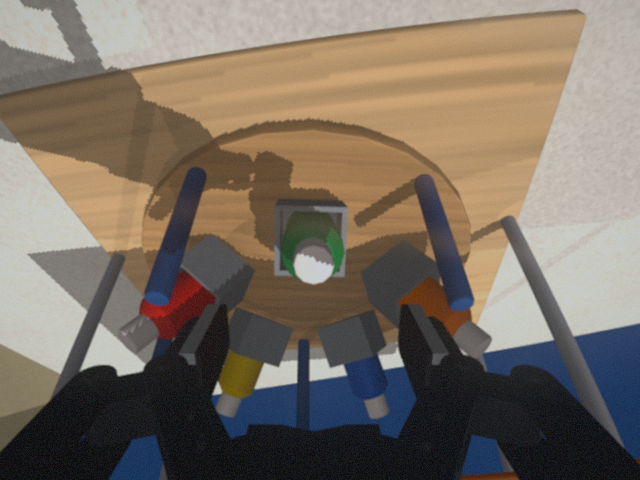

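The cap shows in the wrist view at (314,265) against a predicted (314.5,263), so the aim is right. Going in along the tool axis.

>>> move_arm:
  series:
    - [[0.0058,-0.0022,-0.0103,0,0,0,0.07],[0.0058,-0.0022,-0.0103,0,0,0,0.07],[0.0058,-0.0022,-0.0103,0,0,0,0.07],[0.0058,-0.0022,-0.0103,0,0,0,0.07],[0.0058,-0.0022,-0.0103,0,0,0,0.07],[0.0058,-0.0022,-0.0103,0,0,0,0.07],[0.0058,-0.0022,-0.0103,0,0,0,0.07],[0.0058,-0.0022,-0.0103,0,0,0,0.07],[0.0058,-0.0022,-0.0103,0,0,0,0.07],[0.0055,-0.0022,-0.01,0,0,0,0.07],[0,0,0,0,0,0,0.07],[0,0,0,0,0,0,0.07]]

```text
clock: 13.7
position: [0.4963, -0.163, 0.1011]
ee_rot: [0.261, 0.178, 0.948, -0.047]
contact_force: [0.5, 0.6, 1.2]
width: 0.0697
```

Run:
```python
from go import *
import cv2
p,r,s=cur();im=manip.get_image("wrist")
cv2.imwrite("pics/w2.png",im["color"][:,:,::-1])
to(np.array([.497,-.1617,.1008]),r);print(s["contact_force"])
```

```text
from [ 0.4964 -0.1629  0.1016] to [ 0.497  -0.1617  0.1008] d [ 0.0006  0.0012 -0.0008] rot [ 0.0006  0.0008 -0.0004] q [-0.5   0.16  2.25  0.34  0.21 -2.01] t 13.75
[0.47883485 0.58966378 1.15242539]
```

View pics/w2.png

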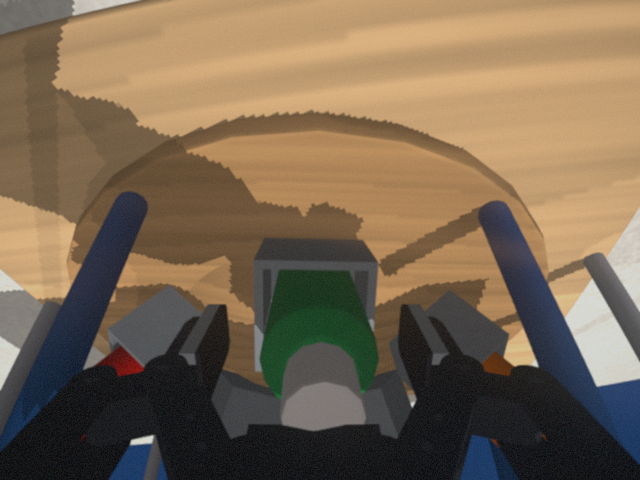

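The bottle sits centred between the pads, and the cap is clear of the palm. Closing.

>>> move_arm:
  series:
    - [[0,0,0,0,0,0,0.03],[0,0,0,0,0,0,0.03],[0,0,0,0,0,0,0.03],[0,0,0,0,0,0,0.03],[0,0,0,0,0,0,0.03],[0,0,0,0,0,0,0.03],[0,0,0,0,0,0,0.03],[0,0,0,0,0,0,0.03]]
  newtons: 45

```text
clock: 14.42
position: [0.4966, -0.1625, 0.1024]
ee_rot: [0.263, 0.177, 0.947, -0.047]
contact_force: [-5.1, 0.2, 6.1]
width: 0.0408
```

>>> move_arm:
  series:
    - [[-0.0026,0.0011,0.0041,0,0,0,0.03],[-0.0037,0.0016,0.0057,0,0,0,0.03],[-0.0042,0.0018,0.0066,0,0,0,0.03],[-0.0042,0.0018,0.0066,0,0,0,0.03],[-0.0042,0.0018,0.0066,0,0,0,0.03],[-0.0042,0.0018,0.0066,0,0,0,0.03],[-0.0042,0.0018,0.0066,0,0,0,0.03],[-0.0042,0.0018,0.0066,0,0,0,0.03],[-0.0042,0.0018,0.0066,0,0,0,0.03],[-0.0042,0.0018,0.0066,0,0,0,0.03],[-0.0053,0.0023,0.0082,0,0,0,0.03],[-0.0053,0.0023,0.0082,0,0,0,0.03],[0,0,0,0,0,0,0.03]]

```text
clock: 15.5
position: [0.4458, -0.1405, 0.182]
ee_rot: [0.263, 0.177, 0.947, -0.047]
contact_force: [0.8, -0.3, -2.0]
width: 0.0407
```

```bash
python3 look.py e1
python3 - <<'E'
from go import *
import cv2
p,r,s=cur();im=manip.get_image("wrist");print(s["width"],p)
cv2.imwrite("pics/w3.png",im["color"][:,:,::-1])
E
```

```text
[ 0.4458 -0.1405  0.182 ] [-0.51 -0.07  2.21  0.17  0.47 -1.85] 15.5 [ 0.8 -0.3 -2. ]
0.041001832818932174 [ 0.44607651 -0.14069005  0.18144254]
```

View pics/e1.png

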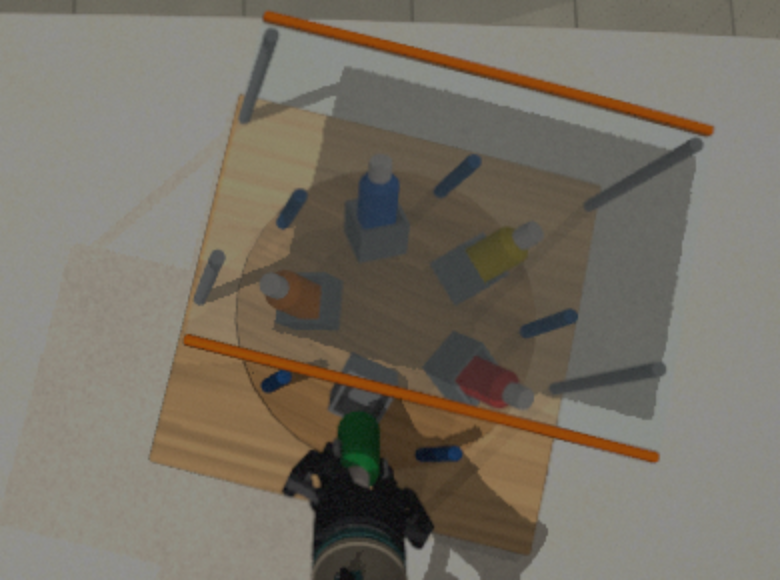

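View pics/w3.png

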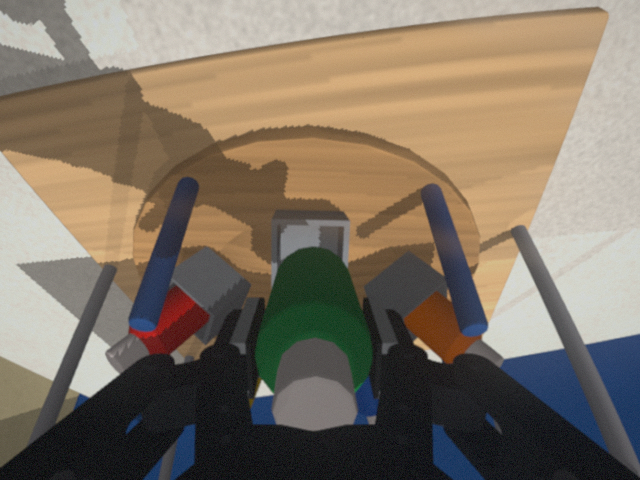

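>>> move_arm:
  series:
    - [[-0.01,0.005,0.012,0,0,0,0.03],[-0.0137,0.0087,0.0111,0.0348,0.0801,0,0.03],[-0.0137,0.0087,0.0111,0.0348,0.0801,0,0.03],[-0.0137,0.0087,0.0111,0.0348,0.0801,0,0.03],[-0.0137,0.0087,0.0111,0.0348,0.0801,0,0.03],[-0.0137,0.0087,0.0111,0.0348,0.0801,0,0.03],[-0.0137,0.0087,0.0111,0.0348,0.0801,0,0.03],[0,0.0087,0.005,0.0348,0.0801,0,0.03],[0,0,0,0,0,0,0.03],[0,0,0,0,0,0,0.03]]

```text
clock: 16.43
position: [0.3553, -0.0754, 0.2632]
ee_rot: [-0.032, 0.187, 0.982, 0.02]
contact_force: [-0.5, 0.4, -3.2]
width: 0.041
```

Run:
```python
from go import *
from plan import show
p,r,s=cur();print(p,r.round(3),s["qpos"].round(2),s["width"])
for t in(.25,.5,.75,1): show(t,p+t*(np.array([.497,.30,.20])-p),r)
show('d',np.array([.497,.307,.066]),r)
```

```text
[ 0.35530116 -0.0753548   0.26322295] [[-0.928  0.369 -0.056]
 [ 0.366  0.929  0.051]
 [ 0.071  0.027 -0.997]] [-0.42 -0.03  1.82  0.02  1.42 -1.62] 0.04102038994929936
0.25 [0.391 0.018 0.247] [-0.17  0.02  1.81  0.04  1.37 -1.37] cost 4.5e-31
0.5 [0.426 0.112 0.232] [ 0.06  0.1   1.76  0.06  1.33 -1.15] cost 1.5e-27
0.75 [0.462 0.206 0.216] [ 0.24  0.21  1.67  0.07  1.31 -0.97] cost 2.5e-21
1 [0.497 0.3   0.2  ] [ 0.38  0.32  1.54  0.07  1.31 -0.83] cost 5.4e-26
d [0.497 0.307 0.066] [ 0.39  0.45  1.71  0.08  1.01 -0.85] cost 5.3e-29
```

>>> move_arm:
  series:
    - [[0.005,0.012,-0.002,0,0,0,0.03],[0.0095,0.025,-0.0042,0,0,0,0.03],[0.0095,0.025,-0.0042,0,0,0,0.03],[0.0095,0.025,-0.0042,0,0,0,0.03],[0.0095,0.025,-0.0042,0,0,0,0.03],[0.0095,0.025,-0.0042,0,0,0,0.03],[0.0095,0.025,-0.0042,0,0,0,0.03],[0.0095,0.025,-0.0042,0,0,0,0.03],[0.0095,0.025,-0.0042,0,0,0,0.03],[0.0095,0.025,-0.0042,0,0,0,0.03],[0.0095,0.025,-0.0042,0,0,0,0.03],[0.0095,0.025,-0.0042,0,0,0,0.03],[0.0095,0.025,-0.0042,0,0,0,0.03],[0.0095,0.025,-0.0042,0,0,0,0.03],[0.0095,0.025,-0.0042,0,0,0,0.03],[0.005,0.013,-0.002,0,0,0,0.03],[0,0,0,0,0,0,0.03],[0,0,0,0,0,0,0.03]]

```text
clock: 17.93
position: [0.4963, 0.2995, 0.2003]
ee_rot: [-0.033, 0.187, 0.982, 0.019]
contact_force: [0.5, -0.3, -2.1]
width: 0.0408
```

Run:
```python
from go import *
import cv2
p,r,s=cur();print(p,s["width"])
for c,b in(("top",(130,390,80,340)),("scene",(230,480,130,380)),("wrist",(0,480,0,640))):
    im=manip.get_image(c)["color"][b[0]:b[1],b[2]:b[3]];k=1 if c=="wrist" else 2.3
    cv2.imwrite(f"pics/f_{c}.png",cv2.resize(im[:,:,::-1],None,fx=k,fy=k))
```

```text
[0.49628456 0.29949706 0.20031683] 0.04082066457571124
```

View pics/f_top.png

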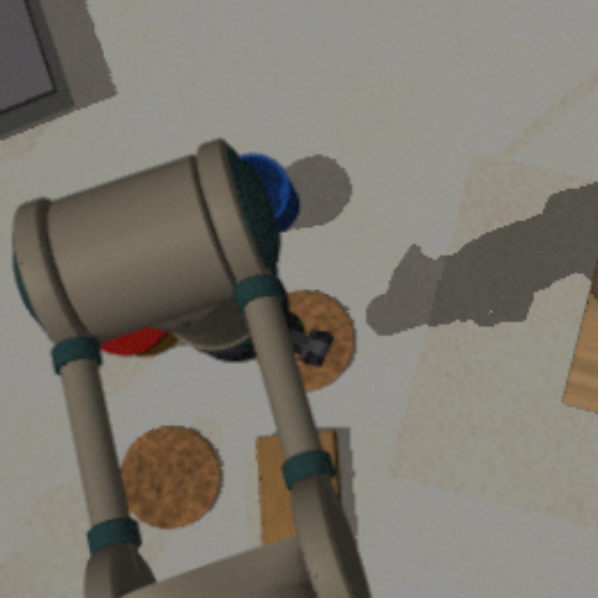

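View pics/f_scene.png

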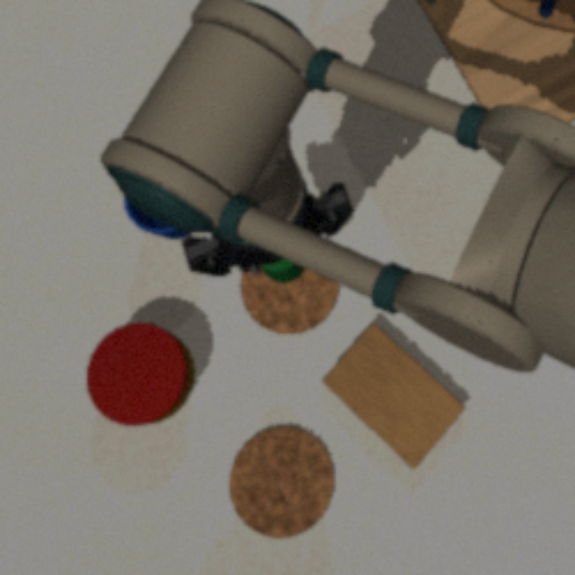

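View pics/f_wrist.png

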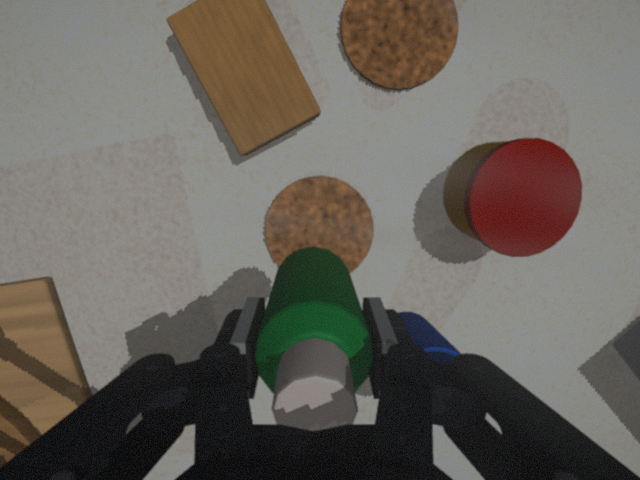

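Run:
```python
import cv2
im=cv2.imread("pics/f_wrist.png")[235:435,240:390]
cv2.imwrite("pics/g.png",cv2.resize(im,None,fx=3,fy=3,interpolation=cv2.INTER_CUBIC))
```

```text
(no output)
```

View pics/g.png

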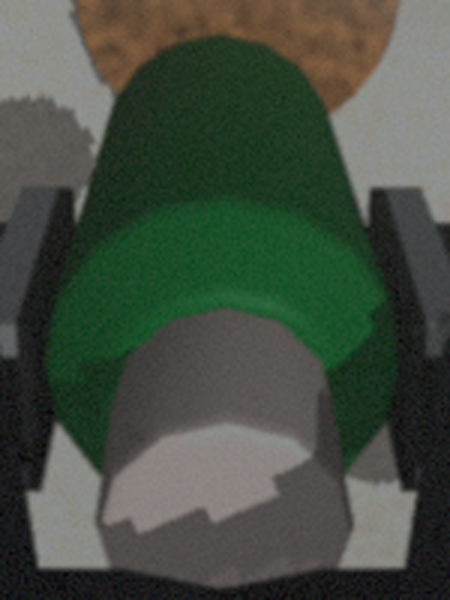

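```bash
cat > grip.py <<'E'
from go import *
from scipy.optimize import least_squares
im=manip.get_image("wrist");Tc=np.linalg.inv(np.array(im["tool_from_camera"]))
def pw(X):
    c=Tc@np.r_[X,1];sl=c[:2]/c[2];sl=sl*(1+im["k1"]*sl@sl);return sl*im["fx"]+[im["cx"],im["cy"]]
def pts(w):
    x0,zf,b=w # point of foot in tool frame xz, tilt b: bottle up axis = (sin b,0,-cos b)
    u=np.array([np.sin(b),0,-np.cos(b)]);e=np.array([np.cos(b),0,np.sin(b)]);f=np.array([x0,0,zf])
    return [f+e*.021,f+u*.080+e*.021,f+u*.088+e*.012,f+u*.110+e*.012,f+u*.110-e*.012]
def fit(obs):
    b=least_squares(lambda w:[pw(P)[1]-o for P,o in zip(pts(w),obs)],[0,.06,0]);return b
E
python3 - <<'E'
from grip import *
b=fit([247,301,337.7,376.3,431]);print(b.x,np.degrees(b.x[2]),b.fun)
p,r,s=cur();u=np.array([np.sin(b.x[2]),0,-np.cos(b.x[2])]);print("up world",(r@u).round(3),"foot world",p+r@[b.x[0],0,b.x[1]])
E
```

```text
[-0.01119538  0.07704299  0.01638124] 0.9385760311276301 [-1.7254099   4.3030459  -0.9397729  -3.3671007   1.66904434]
up world [ 0.042 -0.045  0.998] foot world [0.50259336 0.29871396 0.12386155]
```

Run:
```python
from grip import *
def res(w,use=(0,2,3,4)):
    o=[247,301,337.7,376.3,431];P=pts(w)
    r=[pw(P[i])[1]-o[i] for i in use]
    x0,zf,b=w;u=np.array([np.sin(b),0,-np.cos(b)]);f=np.array([x0,0,zf])
    for d,rad,wd in((.110,.012,85),(.080,.021,117)):
        c=f+u*d;r.append(pw(c+[0,rad,0])[0]-pw(c-[0,rad,0])[0]-wd)
    return r
for use in((0,2,3,4),(0,3,4),(0,1,2,3,4)):
    b=least_squares(res,[0,.06,0],args=(use,));print(b.x,np.degrees(b.x[2]),np.round(b.fun,1))
for w in([0,.057,0],[0,.06,-.07],[0,.06,.07]): print(w,np.round(res(w,(0,1,2,3,4)),1))
```

```text
[-0.0084735   0.06737613  0.05716275] 3.275184280176396 [-1.5 -2.8 -4.7  8.4 -4.1 -4.6]
[-0.00793494  0.06690147  0.05939038] 3.4028182286014648 [-2.2 -6.   7.7 -3.6 -4. ]
[-0.00840939  0.06731063  0.05730385] 3.2832687950463373 [-1.6  0.3 -2.9 -4.8  8.4 -4.1 -4.5]
[0, 0.057, 0] [-10.2   5.6   6.6  15.3  30.    4.3   5.2]
[0, 0.06, -0.07] [-10.9  18.4  19.   32.5  37.5  -0.5   0.7]
[0, 0.06, 0.07] [-12.4 -16.  -17.3 -19.4   2.2   4.1   4.2]
```

The wrist view fits a bottle tipped about 3.3–4° against the tool, so it hangs upright to about 1°. Its foot is roughly 60–67 mm ahead of the TCP and needs a shift of about (-0.001,+0.0065) to sit over the mat. Lowering.

>>> move_arm:
  series:
    - [[0,0.002,-0.01,0,0,0,0.03],[0,0.002,-0.015,0,0,0,0.03],[0,0.0025,-0.015,0,0,0,0.03],[0,0,-0.015,0,0,0,0.03],[0,0,-0.015,0,0,0,0.03],[0,0,-0.015,0,0,0,0.03],[0,0,-0.015,0,0,0,0.03],[0,0,-0.01,0,0,0,0.03],[0,0,-0.007,0,0,0,0.03],[0,0,-0.003,0,0,0,0.03],[0,0,0,0,0,0,0.03],[0,0,0,0,0,0,0.03]]

```text
clock: 19.18
position: [0.4974, 0.3069, 0.0816]
ee_rot: [-0.033, 0.188, 0.981, 0.02]
contact_force: [-0.1, 0.1, -1.0]
width: 0.0413
```

Run:
```python
from go import *
import cv2
p,r,s=cur();print(p,s["contact_force"])
for c,b in(("scene",(300,420,170,330)),("wrist",(100,400,160,480))):
    im=manip.get_image(c)["color"][b[0]:b[1],b[2]:b[3]];k=2 if c=="wrist" else 4
    cv2.imwrite(f"pics/i_{c}.png",cv2.resize(im[:,:,::-1],None,fx=k,fy=k,interpolation=cv2.INTER_CUBIC))
```

```text
[0.49739988 0.30685833 0.08162684] [-0.05986245  0.07007867 -1.03131545]
```

View pics/i_scene.png

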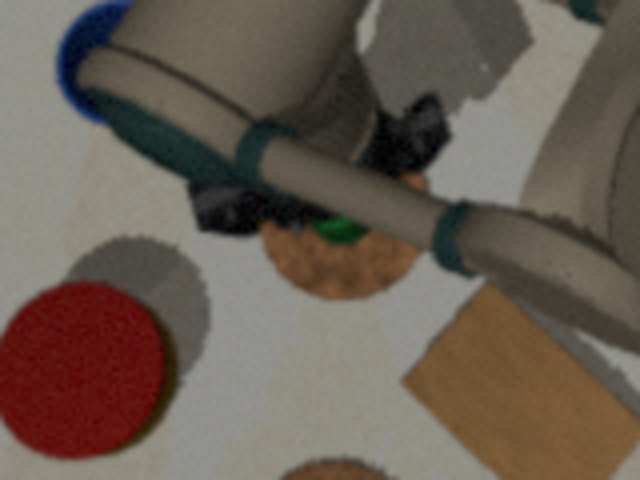

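View pics/i_wrist.png

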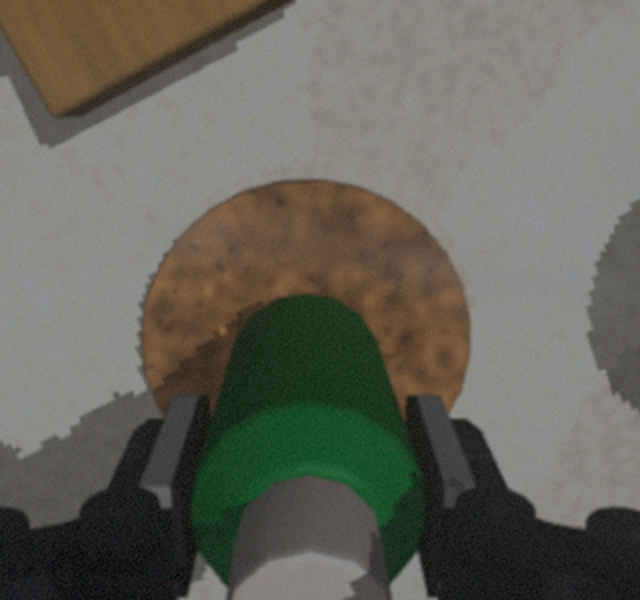

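Run:
```python
from go import *
p,r,s=cur();im=manip.get_image("wrist");T=np.array(im["tool_from_camera"])
def atz(u,v,z):
    d=np.array([(u-im["cx"])/im["fx"],(v-im["cy"])/im["fy"]]);q=d.copy()
    for _ in range(20): q=d/(1+im["k1"]*q@q)
    o=p+r@T[:3,3];d=r@T[:3,:3]@np.r_[q,1];return (o+d*(z-o[2])/d[2])[:2]
E=[atz(*e,.006) for e in((230,267),(395,265),(315,189),(246,223),(384,220))]
from scipy.optimize import least_squares
b=least_squares(lambda c:[np.hypot(*(e-c))-.05 for e in E],[.5,.3]);print("mat",b.x,b.fun.round(4))
x=r[:2,0]/np.hypot(*r[:2,0])
for z in(.010,.014,.018): print(z,"foot centre",atz(315.5,247.5,z)-.021*x)
```

```text
mat [0.49945232 0.30863062] [ 0.0003 -0.0012 -0.0006 -0.0004  0.0014]
0.01 foot centre [0.50423723 0.30742722]
0.014 foot centre [0.5032598  0.30766707]
0.018 foot centre [0.50228236 0.30790691]
```

>>> move_arm:
  series:
    - [[-0.0015,0,-0.001,0,0,0,0.03],[-0.0015,0,-0.0015,0,0,0,0.03],[0,0,-0.0015,0,0,0,0.03],[0,0,-0.0015,0,0,0,0.03],[0,0,-0.0015,0,0,0,0.03],[0,0,0,0,0,0,0.03]]

```text
clock: 19.83
position: [0.4938, 0.3066, 0.0738]
ee_rot: [-0.033, 0.188, 0.981, 0.02]
contact_force: [0.6, 0.4, -2.2]
width: 0.0406
```

>>> move_arm:
  series:
    - [[0,0,-0.001,0,0,0,0.03],[0,0,-0.001,0,0,0,0.03],[0,0,-0.001,0,0,0,0.03],[0,0,0,0,0,0,0.03]]

```text
clock: 20.17
position: [0.4938, 0.3066, 0.0709]
ee_rot: [-0.033, 0.188, 0.981, 0.02]
contact_force: [-0.2, -0.3, -1.9]
width: 0.0408
```

>>> move_arm:
  series:
    - [[0,0,-0.001,0,0,0,0.03],[0,0,-0.001,0,0,0,0.03],[0,0,-0.001,0,0,0,0.03],[0,0,0,0,0,0,0.03]]

```text
clock: 20.5
position: [0.4938, 0.3066, 0.068]
ee_rot: [-0.033, 0.188, 0.981, 0.02]
contact_force: [0.0, 0.5, -1.5]
width: 0.0409
```

>>> move_arm:
  series:
    - [[0,0,-0.001,0,0,0,0.03],[0,0,-0.001,0,0,0,0.03],[0,0,0,0,0,0,0.03]]

```text
clock: 20.75
position: [0.4938, 0.3066, 0.066]
ee_rot: [-0.033, 0.188, 0.981, 0.02]
contact_force: [-0.2, -0.3, -3.4]
width: 0.041
```

>>> move_arm:
  series:
    - [[0,0,-0.001,0,0,0,0.03],[0,0,0,0,0,0,0.03]]

```text
clock: 20.92
position: [0.494, 0.3067, 0.0658]
ee_rot: [-0.033, 0.188, 0.982, 0.02]
contact_force: [0.2, -0.3, 3.0]
width: 0.0406
```

Contact: the vertical force went from about -2 to +3 N. Opening the fingers slowly.

>>> move_arm:
  series:
    - [[0,0,-0.0005,0,0,0,0.04],[0,0,0,0,0,0,0.042],[0,0,0,0,0,0,0.044],[0,0,0,0,0,0,0.046],[0,0,0,0,0,0,0.05],[0,0,0,0,0,0,0.06],[0,0,0,0,0,0,0.07],[0,0,0,0,0,0,0.075],[0,0,0,0,0,0,0.075]]

```text
clock: 21.67
position: [0.494, 0.3067, 0.0646]
ee_rot: [-0.033, 0.188, 0.981, 0.02]
contact_force: [-0.6, 0.4, 0.2]
width: 0.0752
```

Run:
```python
from go import *
import cv2
p,r,s=cur();print(p,s["width"],s["contact_force"],(-r[:,2]).round(3))
im=manip.get_image("wrist")["color"];cv2.imwrite("pics/j.png",im[:,:,::-1])
```

```text
[0.4939537  0.30673136 0.06458833] 0.07524922480114667 [-0.64063333  0.377539    0.18165305] [ 0.057 -0.052  0.997]
```

View pics/j.png

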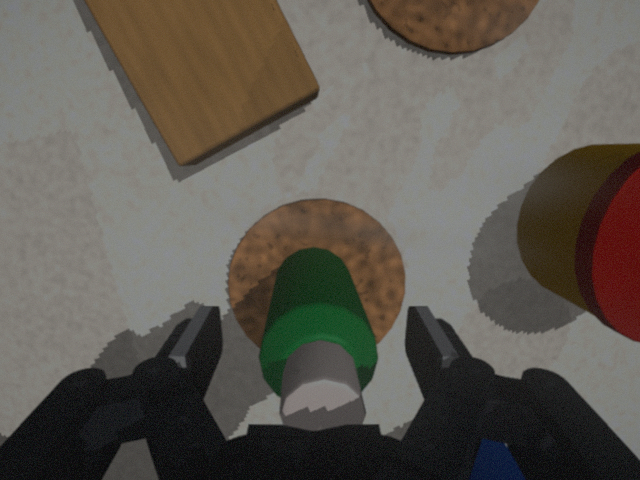

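The bottle stands free with both pads clear of it. Going straight up.

>>> move_arm:
  series:
    - [[0,0,0.006,0,0,0,0.08],[0,0,0.01,0,0,0,0.08],[0,0,0.014,0,0,0,0.08],[0,0,0.014,0,0,0,0.08],[0,0,0.014,0,0,0,0.08],[0,0,0.014,0,0,0,0.08],[0,0,0.014,0,0,0,0.08],[0,0,0.014,0,0,0,0.08],[0,0,0.014,0,0,0,0.08],[0,0,0.014,0,0,0,0.08],[-0.02,-0.01,0.014,0,0,0,0.08],[-0.03,-0.02,0.01,0,0,0,0.08],[-0.03,-0.02,0,0,0,0,0.08],[-0.03,-0.025,0,0,0,0,0.08],[-0.03,-0.025,0,0,0,0,0.08],[-0.03,-0.025,0,0,0,0,0.08],[-0.02,-0.02,0,0,0,0,0.08],[0,0,0,0,0,0,0.08]]

```text
clock: 23.22
position: [0.2987, 0.159, 0.2172]
ee_rot: [-0.034, 0.188, 0.981, 0.019]
contact_force: [-0.6, 0.3, -0.5]
width: 0.0797
```

Run:
```python
from go import *
import cv2
p,r,s=cur();print(p,s["width"],s["clock"])
for c,b in(("top",(170,320,120,290)),("scene",(280,430,150,320))):
    f=manip.get_image(c)["color"];im=f[b[0]:b[1],b[2]:b[3]]
    cv2.imwrite(f"pics/k_{c}.png",cv2.resize(im[:,:,::-1],None,fx=4,fy=4,interpolation=cv2.INTER_CUBIC))
    cv2.imwrite(f"pics/kf_{c}.png",f[:,:,::-1])
```

```text
[0.29865948 0.15899793 0.21716332] 0.07965740532161927 23.2167
```

View pics/k_top.png

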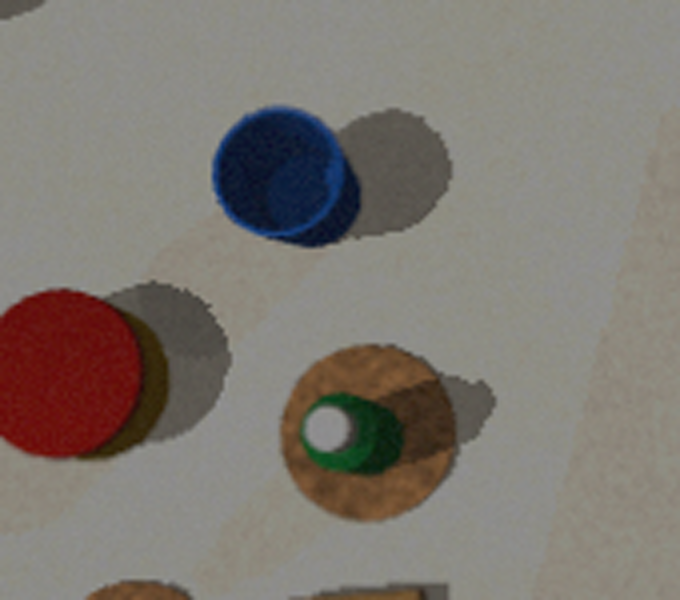

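View pics/k_scene.png

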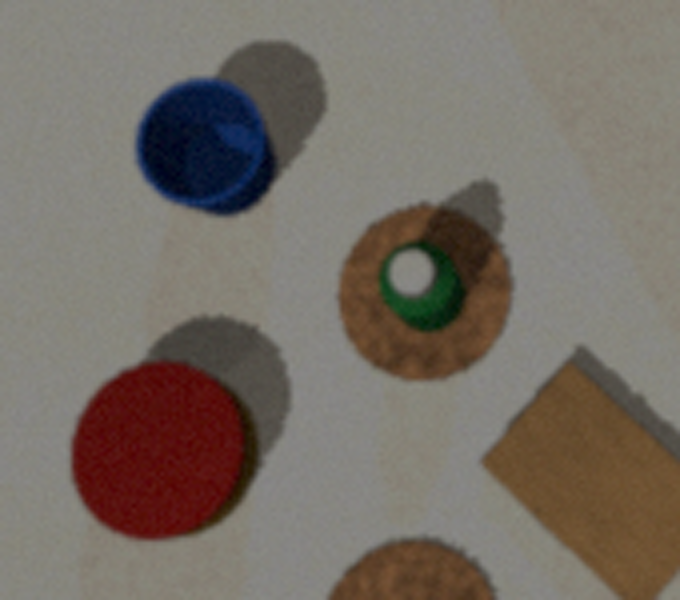

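View pics/kf_top.png

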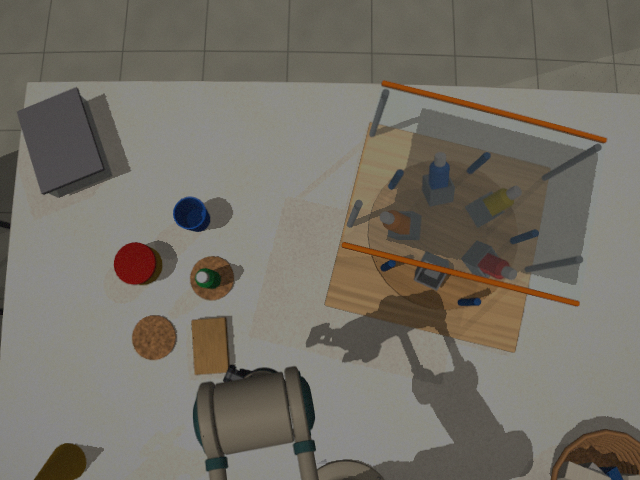

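The bottle stands upright on the right mat, with its cap at full-picture (202,277). The cup, the tin and the box are where they started. Checking the numbers.

Run:
```python
from tri import *
X,f=tri((202,277),(253.25,348.25));print("cap",X.round(4),f.round(1))
print("mat now",atz(C["top"],(120+370/4,170+433/4),.006),atz(C["scene"],(150+426/4,280+292/4),.006))
print("cup",atz(C["top"],(120+277/4,170+172/4),.085))
print("tin",atz(C["top"],(120+60/4,170+373/4),.062))
```

```text
cap [0.4934 0.3073 0.1146] [ 0.1  0.1 -0.1 -0.1]
mat now [0.4973013  0.30739427 0.006     ] [0.49724095 0.30774015 0.006     ]
cup [0.63141587 0.34794177 0.085     ]
tin [0.52309285 0.46734815 0.062     ]
```

The cap is 4 mm from the mat centre and 115 mm up (116 mm expected for an upright bottle), the bystanders haven't moved and the arm is clear. Handing in.

```bash
python3 -c "
from rig import manip
print(manip.sign_off())"
```

```text
the job is handed in; nothing more can be done
None
```

The green bottle is standing upright on the right-hand cork mat, and I have handed the job in. The sign-off gives no verdict.

**What I did:** I turned the carousel about 90° counter-clockwise by pushing the pegs with closed fingers. That left the green bottle about 10° left of the middle of the open front, inside the 20° allowed; stopping short kept the wrist within its joint limits. I then reached under the roof tilted about 31°, gripped the body, lifted the bottle out along its own axis and set it down with about 3 N of contact. The job took about 23 s of the 72 s.

**Last checks:**
- **Green bottle:** both cameras put the cap 4 mm from the mat centre and 115 mm above the table, against 116 mm for an upright bottle.
- **Bystanders:** the cup and tin are within 2 mm of where they started. The crayon box looks unmoved, but I did not measure it again.
- **Other bottles:** the last top view shows all four still in their pockets, judged by eye only.
- **Guard:** I felt no knock; outside forces stayed under about 4 N through the turning and the approach.

**What went wrong or disagreed:**
- **Yaw limit:** one early yaw move ran into the last joint's range limit, so I finished the turning with less yaw.
- **Bottle in the grip:** the wrist-camera fit put the foot about 67 mm ahead of the tool point instead of 57–60 mm. I lowered it by feel instead.

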